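# Change the shaker on the click rail

## Task

Press the orange catch on the shaker dock so that the white-capped shaker is released, slide it out along the rail and set it down gently, upright, in the yellow tray in the room left beside the blue-capped one. Then slide the red-capped shaker from the cork board into the dock's rail until the catch clicks up behind it, and let go. Leave the green- and blue-capped shakers, the tumbler and the jar standing where they are.

Things in the scene. Friction and masses are not known exactly. Their poses are not given: they have to be found in the camera images.
- dock: Pale teal shaker dock, fixed. Origin on the table under the rail; x along the rail from the open mouth (-x) to the end housing (x 75 to 105 mm, 48 mm high); z up. Channel floor 14 mm above the table. Between x = -50 and +75 mm walls leave a channel 61 mm wide; lips over it leave a 49 mm slot and 10 mm height for the shoe; lip tops at 29 mm. A shoe passes only along x, through the mouth.
- mouth (a point): Middle of the rail's mouth on the channel floor, at dock x = -50 mm; axes as the dock's. Before it (dock x -110 to -50) is an open apron level with the floor, between two guides 10 mm high that flare from 63 to 81 mm apart. A shaker is free to be lifted off or set down on the apron when its centre is 29 mm or more before this point.
- home (a point): Where the underside's centre of a latched shaker lies: channel floor, dock x = +36 mm; axes as the dock's. A sprung ejector plate pushes the shoe towards the mouth over the last 19 mm (3 N rising to 5 N); the hard stop is 4 mm beyond home. Sliding in past catch and ejector takes 6 to 15 N (held low it binds less); push to the stop, let go: it stays latched at home.
- catch_pad (a point): Centre of the top of the orange thumb pad (28 x 28 mm) of the catch when up: beside the rail at dock x = -1, y = +57.5 mm, 40 mm above the table. Axes as the dock's. This point is fixed to the dock and does not go down with the pad.
- catch (a joint): Downward travel of the catch, m: 0 up (sprung), 0.009 fully pressed. Its pawl stands 6 mm out of the channel floor just before a latched shoe, ramped on the mouth side. Pressing it 7 mm or more (about 4 to 10 N, straight down on the pad) frees a latched shaker; the ejector moves that about 20 mm towards the mouth, where it stays over the pawl when the pad is let go.
- white_shaker_mid (a point): Grey square shaker with a white cap: shoe plate 56 x 56 x 8 mm at the bottom, above it body and cap 40 x 40 mm, total height 76 mm, about 110 g. The point is on its axis, 38 mm above its underside; z up, x and y square to its sides. Alike on all four sides: any may lead into the rail. At the start it is latched in the dock.
- red_shaker_mid (a point): Grey square shaker with a red cap: shoe plate 56 x 56 x 8 mm at the bottom, above it body and cap 40 x 40 mm, total height 76 mm, about 110 g. The point is on its axis, 38 mm above its underside; z up, x and y square to its sides. Alike on all four sides: any may lead into the rail. At the start it stands on the cork board, among other things.
- green_shaker_mid (a point): Grey square shaker with a green cap: shoe plate 56 x 56 x 8 mm at the bottom, above it body and cap 40 x 40 mm, total height 76 mm, about 110 g. The point is on its axis, 38 mm above its underside; z up, x and y square to its sides. Alike on all four sides: any may lead into the rail. A bystander on the cork board.
- blue_shaker_mid (a point): Grey square shaker with a blue cap: shoe plate 56 x 56 x 8 mm at the bottom, above it body and cap 40 x 40 mm, total height 76 mm, about 110 g. The point is on its axis, 38 mm above its underside; z up, x and y square to its sides. Alike on all four sides: any may lead into the rail. A bystander in the yellow tray.
- tray: Shallow yellow tray, fixed, outside 230 x 84 x 16 mm, walls and floor 4 mm thick (inside 222 x 76 mm). Origin at the centre of its underside, x along its length. The blue-capped shaker stands in it somewhere along its middle line; at least one end has room for a second shaker. It stands left or right of the dock.
- board: Cork board, fixed, 215 x 205 x 4 mm, origin at the centre of its underside. It stands on the other side of the dock from the tray, with the red- and green-capped shakers, the tumbler and the jar on it in a two by two pattern about 95 mm apart, in any order.
- tumbler_mid (a point): Ribbed glass tumbler with steel piping tips in it, 64 mm across at the rim, tips rising to about 105 mm. The point is on its axis 45 mm above its underside. Bystander.
- jar_mid (a point): Closed amber glass jar, 52 mm across, 85 mm tall. The point is on its axis 42 mm above its underside. Bystander.
Not all that is in view belongs to the job. What is meant by the dock is not black, and is the smaller of those in its own colour.

How it is judged:
By the outcome, as a careful person would: the job done as asked, in the order asked, and still so for the second after the job is handed in, with the robot touching nothing.
It also fails if it takes over 72 s, if anything falls off the work surface, if the arm or the gripper's body presses on something with over 40 N, if the wrist force passes 120 N, or if a joint passes its speed limit or range.

## Robot

A 6-joint arm with a two-finger parallel gripper is mounted at the origin on the work surface. World frame = base frame: x ahead of the robot, y to its left, z up, the work surface at z = 0. Lengths are in m, angles in degrees, forces in N, time in s.
With the tool pointing down it reaches from about 0.25 to 0.725 m from the base axis. Payload 9.7 kg.
Tool frame: the origin (TCP) lies at the very end of the fingers, on their centre line; the grasp point (between the pads) lies 19 mm behind it; z points along the fingers, y is the line along which they close (so a half turn about z gives the same grasp; the last joint's range is limited). The gripper opens to 85 mm and grips with 20 to 120 N. Pads are 22 mm wide; open, the fingers measure 114 mm over their backs; the gripper's body (76 mm by 85 mm) begins 54 mm behind the grasp point. The pads swing forward as they close: fully open they stand 13 mm farther back than shut.
Start: joints at [-68.927, 4.979, 10.078, 95.1, 0, 90], TCP at [0.198, -0.513, 0.202] pointing down, gripper open.
Joint ranges: [-179.16, 179.16], [-48.56, 103.87], [-65.8, 70.77], [-126.05, 130.52], [-82.76, 87.17], [-180, 180]. Speed limits (degrees/s): [127.2, 127.2, 147.25, 180, 180, 180].

## Interface

Orientations are given as [roll, pitch, yaw] about the fixed x, y, z axes, in that order (R = Rz(yaw) Ry(pitch) Rx(roll)).
In Python, from workcell import telemetry, optics, workorder gives the robot as it stands.
- The arm moves only by the shell command python3 -m handwheel 'ROWS' [FORCE]. ROWS is JSON, a list of rows, each an object of numbers: "tx", "ty", "tz": the shift along the tool's x, y, z in m; "ax", "ay", "az": the turn, a rotation vector about the tool's x, y, z in degrees; "jaw": the gripper command: -1 is shut, 1 is fully open, values between are in proportion. A call has exactly 10 rows; each row shifts and turns the commanded pose from where the row before left it, along the tool's axes as they then stand; what a row does not reach is not made up. A row lasts 1/8 s, in which the tool goes at most 62.5 mm and 10.7 degrees, less where a joint would pass 70% of its speed; a pose out of reach is approached as far as the arm can. A call is refused whole if a number of a shift passes 0.0625 or a number of a turn 10.7, either way. A call with a gripper value outside its range is refused whole. The fingers move at their own pace and stop on an object; FORCE is the grip in N (left out, the last holds). Time passes only in rows, so rows that do not move let the fingers close, or fill a call up. It gives the time, the measured TCP pose, the force, the opening and the grip force at its end, in the units of the state.
- telemetry.get_obs(): the state, without advancing time (a new reading comes with each control period).
- optics.camera(name): name is "scene" or "side" or "wrist"; returns a dict with "color" (400x640x3 uint8, red, green, blue), "K" (3x3 intrinsics, pixels), "extrinsics" (4x4, takes a point from camera to world coordinates); the wrist camera has in their place "mount" (4x4, takes a point from camera to tool coordinates, whose origin is the TCP and whose axes are the flange's). Camera axes: x right, y down, z forward; pixel columns grow to the right and rows downward; lengths in m; the calibration is good to about 2 mm. A picture is of the moment at which its call begins: read the wrist's pose just before it. There is no depth.
- workorder.job_done(): hands the job in; it is judged then, once.
The state is a dict: "time": time; "q": joint angles; "qd": joint speeds; "joint_efforts": joint torques, N m; "ee_pos": TCP position; "tcp_rot": TCP orientation; "wrist_force": force on the tool from outside, world axes, zero at the start; "torque": the same for the moment, N m; "opening": finger opening in m; "grasp_force": force on a finger pad.
Only numpy, scipy, OpenCV 4.12 (cv2) and the standard library are available. Lean on these libraries where they do the work, as an engineer would, in place of code of your own. Each camera call takes 0.05 s, during which the arm holds its last target. There are 200 camera calls.

## Working session

There is one attempt and no reset: what is moved stays moved. The work goes in short steps, Python scripts to look and compute and a shell command to move; the robot and the scene stay as the last step left them, time stands still between calls to the robot, and variables do not carry over. Pictures are saved under pics/ and viewed, at most 10 in all, crops included, and the job is handed in when it is done.

```bash
mkdir -p pics; ls
python3 - <<'E'
from workcell import telemetry, optics
import cv2
print(telemetry.get_obs())
for n in ("scene","side"):
    c=optics.camera(n); cv2.imwrite(f"pics/{n}0.png",c["color"][:,:,::-1]); print(c["K"].tolist(),c["extrinsics"].round(4).tolist())
c=optics.camera("wrist"); print(c["K"].tolist(),c["mount"].round(4).tolist())
E
```

```text
pics
{'time': 0.0, 'q': array([-6.89282064e+01,  5.01078417e+00,  1.00330894e+01,  9.50980484e+01,
        1.51664745e-03,  8.99997064e+01]), 'qd': array([-0.10034372,  0.07706568,  0.05691965,  0.00786975,  0.03825425,
        0.01145374]), 'joint_efforts': array([ 1.61519069e-04, -5.20383990e+01,  4.64807618e+01,  1.61581003e-02,
        6.52656195e-05,  4.57762170e-06]), 'ee_pos': array([ 0.19765778, -0.51297073,  0.20097389]), 'tcp_rot': array([-1.79924257e+02, -1.51703419e-03,  2.10720852e+01]), 'wrist_force': array([ 0.22379608, -0.83293448, -0.11998977]), 'torque': array([ 0.03133207, -0.007058  , -0.03715862]), 'grasp_force': 0.0, 'opening': 0.08553080175758372}
[[421.29565265250267, 0.0, 319.6439371948148], [0.0, 421.29565265250267, 194.1169422866358], [0.0, 0.0, 1.0]] [[0.5951, 0.4748, -0.6484, 1.0604], [0.8034, -0.3326, 0.4938, -0.4947], [0.0188, -0.8148, -0.5794, 0.6451], [0.0, 0.0, 0.0, 1.0]]
[[375.0923385111051, 0.0, 322.718796205436], [0.0, 375.0923385111051, 202.99705939131795], [0.0, 0.0, 1.0]] [[-0.9423, -0.2396, 0.2337, 0.2268], [-0.3347, 0.6761, -0.6563, 0.6384], [-0.0008, -0.6967, -0.7173, 0.7638], [0.0, 0.0, 0.0, 1.0]]
[[338.2983194990192, 0.0, 318.3140273079145], [0.0, 338.2983194990192, 197.92151205914053], [0.0, 0.0, 1.0]] [[-0.0004, -0.9533, -0.3019, 0.077], [1.0, -0.0004, 0.0, 0.0023], [-0.0001, -0.3019, 0.9533, -0.1728], [0.0, 0.0, 0.0, 1.0]]
```

View pics/scene0.png

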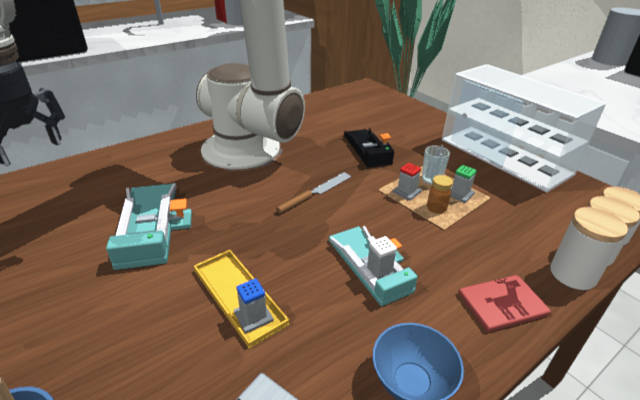

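View pics/side0.png

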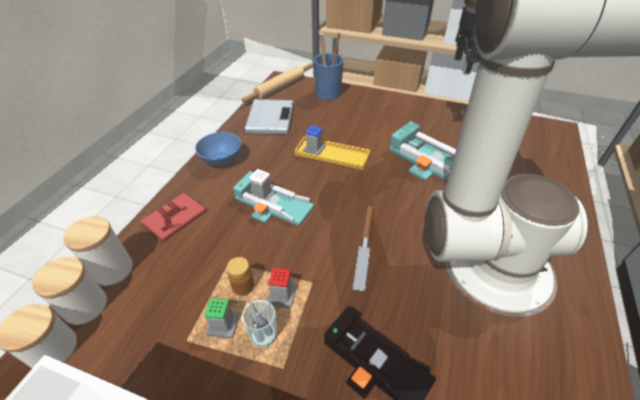

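Scene view: three docks. Black at (368,147), large teal at (145,225), small teal at (372,265) with the white-capped shaker and orange pad at (395,244). Small teal fits, as it is not black and the smaller of the two teal ones. The tray is at (240,297) with the blue cap at its near end. The board is at (435,195) with red (410,170), green (466,170), jar (441,188) and tumbler (435,160).

```bash
cat > h.py <<'E'
import numpy as np, cv2
from workcell import telemetry, optics
from scipy.spatial.transform import Rotation as R
def cam(n):
    o=telemetry.get_obs(); c=optics.camera(n)
    if "extrinsics" in c: T=np.array(c["extrinsics"])
    else:
        W=np.eye(4); W[:3,:3]=R.from_euler("xyz",o["tcp_rot"],degrees=True).as_matrix(); W[:3,3]=o["ee_pos"]; T=W@c["mount"]
    return c["color"],np.array(c["K"]),T
def onplane(px,K,T,z):
    px=np.atleast_2d(np.asarray(px,float)); d=np.c_[(px-K[[0,1],[2,2]])/K[0,0],np.ones(len(px))]@T[:3,:3].T
    return T[:3,3]+d*((z-T[2,3])/d[:,2])[:,None]
def proj(P,K,T):
    p=(np.atleast_2d(P)-T[:3,3])@T[:3,:3]; return p[:,:2]/p[:,2:]*K[0,0]+K[[0,1],[2,2]]
HS={"orange":((8,150,140),(16,255,255)),"yellow":((21,150,100),(32,255,255)),"red":((0,170,110),(5,255,255)),"green":((55,130,60),(75,255,255)),
 "blue":((108,150,100),(125,255,255)),"teal":((78,60,90),(92,255,255)),"white":((0,0,215),(180,25,255)),"cork":((8,60,120),(20,170,255))}
def mask(img,col,box=None):
    m=cv2.inRange(cv2.cvtColor(img,cv2.COLOR_RGB2HSV),*HS[col])
    if box: k=np.zeros_like(m); a,b,c,d=box; k[b:d,a:c]=255; m&=k
    return m
def blob(m):
    n,l,s,c=cv2.connectedComponentsWithStats(m); i=1+np.argmax(s[1:,4]); ys,xs=np.where(l==i); return s[i],c[i],np.c_[xs,ys]
def rect(P):
    (c,s,a)=cv2.minAreaRect((P[:,:2]*1000).astype(np.float32)); return np.round(c,1),np.round(s,1),round(a,1)
E
python3 - <<'E'
from h import *
A=cam("scene");B=cam("side")
cv2.imwrite("pics/crop1.png",cv2.resize(A[0][220:310,320:430,::-1],None,fx=5,fy=5,interpolation=cv2.INTER_CUBIC))
for col,z,ba,bb in [("red",.08,(380,150,480,215),(190,250,310,350)),("green",.08,(440,150,490,215),(190,280,260,350)),("blue",.08,(220,265,280,320),(290,120,340,160)),
  ("orange",.04,(380,230,410,260),(240,195,280,225)),("white",.09,(360,230,398,262),(240,165,275,190)),("yellow",.016,(180,240,300,350),(280,120,380,180)),("teal",.03,(320,220,420,310),(220,165,320,225))]:
    for C,b in((A,ba),(B,bb)):
        s,c,p=blob(mask(C[0],col,b)); print(col,s,onplane(c,C[1],C[2],z).round(3)[0],*rect(onplane(p,C[1],C[2],z)))
E
```

```text
red [400 163  21  13 168] [0.471 0.242 0.08 ] [470.3 243.2] [42.5 49.9] 10.6
red [269 268  21  18 284] [0.464 0.25  0.08 ] [464.2 249.8] [39.1 40.1] 11.4
green [456 165  20  13 164] [0.56 0.35 0.08] [559.3 349.8] [40.9 50.2] 13.9
green [206 300  21  17 233] [0.551 0.36  0.08 ] [551.9 359.7] [34.1 35.6] 12.8
blue [237 279  27  25 430] [ 0.592 -0.285  0.08 ] [ 591.7 -284.4] [39.9 44.7] 82.9
blue [307 127  14   8  82] [ 0.582 -0.275  0.08 ] [ 582.7 -275.6] [37.6 36. ] 88.6
orange [390 237  12  12  54] [0.62  0.049 0.04 ] [620.9  49.2] [13.2 32.9] 79.5
orange [254 204  13  10  69] [0.614 0.048 0.04 ] [613.7  47.7] [26.7 29.8] 74.0
white [365 230  31  24 311] [ 0.643 -0.023  0.09 ] [630.7 -19.8] [38.4 73.3] 82.0
white [250 170  19  13 163] [ 0.643 -0.017  0.09 ] [643.3 -17.1] [43.9 40.2] 81.5
yellow [ 194  251   95   97 2874] [ 0.529 -0.288  0.016] [ 528.8 -283. ] [239.2  87.8] 0.8
yellow [318 145  51  21 595] [ 0.478 -0.267  0.016] [ 481.1 -268.6] [154.7  84.7] 9.9
teal [ 331  243   86   63 1252] [ 0.689 -0.04   0.03 ] [635.5 -21.9] [107.3 190.9] 81.2
teal [276 193  37  32 565] [0.532 0.008 0.03 ] [549.4  11.6] [ 83.9 115.4] 81.9
```

View pics/crop1.png

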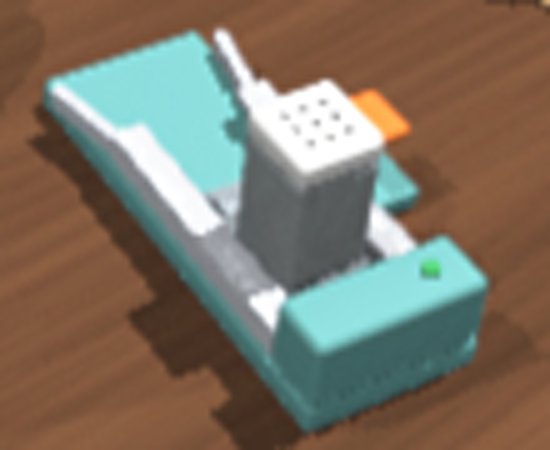

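The crop shows the small teal dock with the white-capped shaker latched, its end housing away from the robot and mouth towards it. Its yaw is about -9° and the orange pad is on its +y side. The pad, cap and yaw values agree with the sizes given, so this is the dock. I'll go over the tray first, for a close look on the way.

```bash
python3 -m handwheel '[{"tx":0.045,"ty":-0.018,"jaw":-1},{"tx":0.046,"ty":-0.018,"jaw":-1},{"tx":0.046,"ty":-0.018,"jaw":-1},{"tx":0.046,"ty":-0.018,"jaw":-1},{"tx":0.046,"ty":-0.018,"jaw":-1},{"tx":0.046,"ty":-0.018,"jaw":-1},{"tx":0.046,"ty":-0.018,"jaw":-1},{"az":10.5,"jaw":-1},{"az":10.5,"jaw":-1},{"jaw":-1}]' 40
python3 - <<'E'
from h import *
C=cam("wrist"); cv2.imwrite("pics/w1.png",C[0][:,:,::-1])
for col,z in(("yellow",.016),("blue",.08)):
    s,c,p=blob(mask(C[0],col)); print(col,s,c.round(),*rect(onplane(p,C[1],C[2],z)))
E
```

```text
$[0]: bad value
Traceback (most recent call last):
  File "h.py", line 22, in blob
    n,l,s,c=cv2.connectedComponentsWithStats(m); i=1+np.argmax(s[1:,4]); ys,xs=np.where(l==i); return s[i],c[i],np.c_[xs,ys]
                                                     ~~~~~~~~~^^^^^^^^^
ValueError: attempt to get argmax of an empty sequence
```

View pics/w1.png

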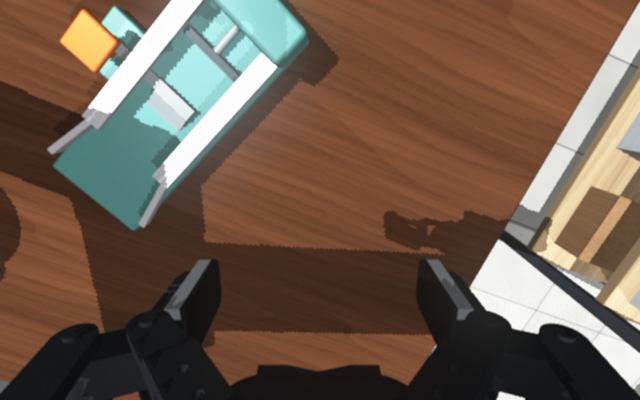

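The call was refused, so the picture only shows the large empty teal dock from the start pose. Every row probably needs all its keys. I'll test that with full rows.

```bash
python3 -m handwheel '[{"tx":0.045,"ty":-0.018,"tz":0,"ax":0,"ay":0,"az":0,"jaw":-1},{"tx":0.046,"ty":-0.018,"tz":0,"ax":0,"ay":0,"az":0,"jaw":-1},{"tx":0.046,"ty":-0.018,"tz":0,"ax":0,"ay":0,"az":0,"jaw":-1},{"tx":0.046,"ty":-0.018,"tz":0,"ax":0,"ay":0,"az":0,"jaw":-1},{"tx":0.046,"ty":-0.018,"tz":0,"ax":0,"ay":0,"az":0,"jaw":-1},{"tx":0.046,"ty":-0.018,"tz":0,"ax":0,"ay":0,"az":0,"jaw":-1},{"tx":0.046,"ty":-0.018,"tz":0,"ax":0,"ay":0,"az":0,"jaw":-1},{"tx":0,"ty":0,"tz":0,"ax":0,"ay":0,"az":10.5,"jaw":-1},{"tx":0,"ty":0,"tz":0,"ax":0,"ay":0,"az":10.5,"jaw":-1},{"tx":0,"ty":0,"tz":0,"ax":0,"ay":0,"az":0,"jaw":-1}]' 40
python3 - <<'E'
from h import *
C=cam("wrist"); cv2.imwrite("pics/w2.png",C[0][:,:,::-1])
for col,z in(("yellow",.016),("blue",.08)):
    m=mask(C[0],col)
    if m.any():
        s,c,p=blob(m); print(col,s,c.round(),*rect(onplane(p,C[1],C[2],z)))
E
```

```text
time: 1.55
ee_pos: [0.452, -0.2801, 0.2016]
tcp_rot: [-180.0, 0.0, 0.2]
wrist_force: [0.4, 0.2, -0.6]
opening: -0.0002
grasp_force: 0.0
yellow [ 281   58   80  147 2084] [335. 149.] [ 485.  -284.5] [151.4  83. ] 0.1
blue [ 297    0   52   44 1559] [324.  18.] [ 582.9 -285. ] [38.3 30.8] 85.2
```

The tray's middle line is y ≈ -0.284 and its yaw is about 0, with a width of 83 mm against the 84 given. Its near end is at x ≈ 0.409. The blue cap is at about (0.587, -0.285), so the free spot is around (0.485, -0.284). Next is the dock.

```bash
python3 -m handwheel '[{"tx":0.015,"ty":-0.043,"tz":0,"ax":0,"ay":0,"az":0,"jaw":-1},{"tx":0.017,"ty":-0.043,"tz":0,"ax":0,"ay":0,"az":0,"jaw":-1},{"tx":0.017,"ty":-0.043,"tz":0,"ax":0,"ay":0,"az":0,"jaw":-1},{"tx":0.017,"ty":-0.043,"tz":0,"ax":0,"ay":0,"az":0,"jaw":-1},{"tx":0.017,"ty":-0.043,"tz":0,"ax":0,"ay":0,"az":0,"jaw":-1},{"tx":0.017,"ty":-0.043,"tz":0,"ax":0,"ay":0,"az":0,"jaw":-1},{"tx":0.017,"ty":-0.043,"tz":0,"ax":0,"ay":0,"az":0,"jaw":-1},{"tx":0,"ty":0,"tz":0,"ax":0,"ay":0,"az":9,"jaw":-1},{"tx":0,"ty":0,"tz":0,"ax":0,"ay":0,"az":0,"jaw":-1},{"tx":0,"ty":0,"tz":0,"ax":0,"ay":0,"az":0,"jaw":-1}]' 40
python3 - <<'E'
from h import *
C=cam("wrist"); cv2.imwrite("pics/w3.png",C[0][:,:,::-1])
for col,z in(("orange",.04),("white",.09),("teal",.014),("red",.08),("green",.08)):
    m=mask(C[0],col)
    if m.any():
        s,c,p=blob(m); print(col,s,c.round(),*rect(onplane(p,C[1],C[2],z)))
E
```

```text
time: 2.85
ee_pos: [0.5656, -0.03, 0.2018]
tcp_rot: [-177.8, 0.1, -4.1]
wrist_force: [0.1, -0.2, 0.3]
opening: -0.0001
grasp_force: 0.0
orange [505 274  26  16  46] [514. 284.] [ 424.9 -232.4] [32.7 12.5] 59.9
white [ 261   42   73  167 5147] [294. 104.] [610.1 -11.8] [ 49.5 137.7] 79.2
teal [ 267  121   71  104 4016] [304. 189.] [558.4  -8. ] [ 80.1 115.2] 83.2
red [  40  268   50   41 1264] [ 64. 288.] [468.  243.8] [41.1 42.1] 10.3
green [ 65 377   8   7  43] [ 68. 380.] [349.2 275.2] [8.3 8.7] 88.2
```

View pics/w3.png

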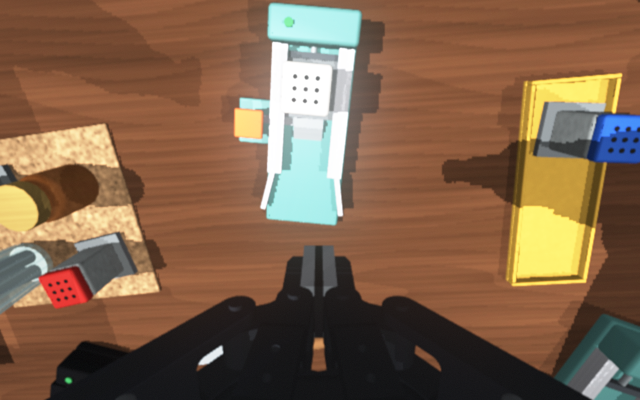

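The picture shows the pad at (248,123), the white cap at (306,88), the apron edge at about (302,222) and the housing at (315,25). The red cap is at (64,288) and the tray on the right. The arm was still settling, so I'll measure again now that it stands still.

```bash
python3 -m handwheel '[{"tx":0.0,"ty":0,"tz":0,"ax":0,"ay":0,"az":0,"jaw":-1},{"tx":0.0,"ty":0,"tz":0,"ax":0,"ay":0,"az":0,"jaw":-1},{"tx":0.0,"ty":0,"tz":0,"ax":0,"ay":0,"az":0,"jaw":-1},{"tx":0.003,"ty":-0.007,"tz":0,"ax":0,"ay":0,"az":0,"jaw":-1},{"tx":0.003,"ty":-0.007,"tz":0,"ax":0,"ay":0,"az":0,"jaw":-1},{"tx":0.003,"ty":-0.007,"tz":0,"ax":0,"ay":0,"az":0,"jaw":-1},{"tx":0,"ty":0,"tz":0,"ax":0,"ay":0,"az":0,"jaw":-1},{"tx":0,"ty":0,"tz":0,"ax":0,"ay":0,"az":0,"jaw":-1},{"tx":0,"ty":0,"tz":0,"ax":0,"ay":0,"az":0,"jaw":-1},{"tx":0,"ty":0,"tz":0,"ax":0,"ay":0,"az":0,"jaw":-1}]' 40
python3 - <<'E'
from h import *
C=cam("wrist"); I=C[0]; cv2.imwrite("pics/w4.png",I[:,:,::-1])
def near(P,r): u,v=proj(P,C[1],C[2])[0].astype(int); return (max(u-r,0),max(v-r,0),u+r,v+r)
bo=near([.614,.047,.04],40)
for col,z,b in(("orange",.04,bo),("red",.08,near([.468,.245,.08],60)),("yellow",.016,None),("blue",.08,None)):
    m=mask(I,col,b)
    if m.any():
        s,c,p=blob(m); print(col,s,c.round(),*rect(onplane(p,C[1],C[2],z)))
# white: cap by opening away the thin rails
b=near([.643,-.018,.09],60); m=mask(I,"white",b); m=cv2.morphologyEx(m,cv2.MORPH_CLOSE,np.ones((7,7))); m=cv2.morphologyEx(m,cv2.MORPH_OPEN,np.ones((27,27)))
s,c,p=blob(m); print("cap",s,c.round(),*rect(onplane(p,C[1],C[2],.09)))
# teal floor/whole
m=mask(I,"teal",near([.60,-.012,.014],140)); s,c,p=blob(m); print("floor",s,c.round(),*rect(onplane(p,C[1],C[2],.014)))
y,x=np.where(m); print("all",*rect(onplane(np.c_[x,y],C[1],C[2],.014)))
E
```

```text
time: 4.15
ee_pos: [0.5753, -0.019, 0.2026]
tcp_rot: [-177.3, 0.1, -3.3]
wrist_force: [-0.2, 0.2, -0.2]
opening: -0.0002
grasp_force: 0.0
orange [248 116   5  29  41] [249. 129.] [620.2  51.7] [ 3.7 27.6] 81.1
red [  53  272   49   40 1228] [ 77. 291.] [468.1 244. ] [41.3 42. ] 10.2
yellow [ 520  166   80  130 2513] [566. 221.] [ 486.6 -283.7] [156.8  84.3] 0.7
blue [ 607  130   33   48 1262] [625. 154.] [ 587.2 -275.7] [45.  26.4] 7.5
cap [ 285   74   62   72 3756] [316. 105.] [637.9 -17. ] [50.2 56.4] 86.6
floor [ 278  130   70  102 4226] [316. 194.] [556.2  -3.3] [ 79.5 115. ] 88.2
all [613.4  -2.6] [114.9 219.9] 80.0
```

```bash
cat >> h.py <<'E'
HS["orange"]=((8,90,140),(22,255,255))
def go(x,y,z,yaw):
    o=telemetry.get_obs(); W=R.from_euler("xyz",o["tcp_rot"],degrees=True); D=R.from_euler("xyz",[180,0,yaw],degrees=True)
    d=np.array([x,y,z])-o["ee_pos"]
    print("t",o["time"],"pos",o["ee_pos"].round(4),o["tcp_rot"].round(1),"shift now-axes",W.inv().apply(d).round(4),"final-axes",D.inv().apply(d).round(4),"turn",(W.inv()*D).as_rotvec(degrees=True).round(2))
E
python3 - <<'E'
from h import *
C=cam("wrist"); I=C[0]
def near(P,r): u,v=proj(P,C[1],C[2])[0].astype(int); return (max(u-r,0),max(v-r,0),u+r,v+r)
s,c,p=blob(mask(I,"orange",near([.614,.047,.04],40))); print("orange",s,c,*rect(onplane(p,C[1],C[2],.04)))
m=mask(I,"white",near([.60,-.012,.03],110)); n,l,S,c=cv2.connectedComponentsWithStats(m)
for i in range(1,n):
    if S[i,4]>60: y,x=np.where(l==i); print(S[i],*rect(onplane(np.c_[x,y],C[1],C[2],.029)))
# housing top: teal above/beyond the cap, z=.048
y,x=np.where(mask(I,"teal",near([.695,-.025,.048],60))); k=np.c_[x,y]; P=onplane(k,C[1],C[2],.048); P=P[P[:,0]>.665]; print("housing",*rect(P))
print(I[128,262],I[128,250])
go(.614,.047,.10,-9)
E
```

```text
orange [ 215   96   65   80 4104] [244.04848928 139.24610136] [613.6  57.5] [67.4 78.2] 86.7
[ 272   52   77  164 5063] [602.4  -5.8] [ 62.7 167.4] 78.9
[ 339   59   31  165 1671] [596.8 -48. ] [ 18.4 166.9] 82.7
housing [695.2 -31.1] [80.7 35.8] 80.6
[255 221 131] [255 219 125]
t 4.25 pos [ 0.5754 -0.019   0.2026] [-1.773e+02  1.000e-01 -3.300e+00] shift now-axes [ 0.035  -0.0632  0.1056] final-axes [ 0.0278 -0.0712  0.1026] turn [-2.64  0.25  5.72]
```

```bash
python3 -m handwheel '[{"tx":0,"ty":0,"tz":0,"ax":-1.3,"ay":0.1,"az":2.9,"jaw":-1},{"tx":0,"ty":0,"tz":0,"ax":-1.3,"ay":0.1,"az":2.9,"jaw":-1},{"tx":0.007,"ty":-0.018,"tz":0.02,"ax":0,"ay":0,"az":0,"jaw":-1},{"tx":0.007,"ty":-0.018,"tz":0.02,"ax":0,"ay":0,"az":0,"jaw":-1},{"tx":0.007,"ty":-0.018,"tz":0.02,"ax":0,"ay":0,"az":0,"jaw":-1},{"tx":0.007,"ty":-0.017,"tz":0.02,"ax":0,"ay":0,"az":0,"jaw":-1},{"tx":0,"ty":0,"tz":0.02,"ax":0,"ay":0,"az":0,"jaw":-1},{"tx":0,"ty":0,"tz":0,"ax":0,"ay":0,"az":0,"jaw":-1},{"tx":0,"ty":0,"tz":0,"ax":0,"ay":0,"az":0,"jaw":-1},{"tx":0,"ty":0,"tz":0,"ax":0,"ay":0,"az":0,"jaw":-1}]' 40
python3 - <<'E'
from h import *
C=cam("wrist"); I=C[0]; cv2.imwrite("pics/w5.png",I[:,:,::-1])
def near(P,r): u,v=proj(P,C[1],C[2])[0].astype(int); return (max(u-r,0),max(v-r,0),u+r,v+r)
HS["orange"]=((8,100,225),(24,255,255))
print(proj([[.614,.047,.04],[.643,-.018,.09]],C[1],C[2]).round())
s,c,p=blob(mask(I,"orange",near([.614,.047,.04],60))); print("orange",s,c,*rect(onplane(p,C[1],C[2],.04)))
go(.614,.047,.05,-9)
E
```

```text
time: 5.5
ee_pos: [0.6042, -0.0126, 0.1062]
tcp_rot: [-177.0, 0.0, -2.7]
wrist_force: [0.2, -0.4, 0.7]
opening: 0.0002
grasp_force: 0.0
[[240. 191.]
 [322. 163.]]
orange [ 230  165   39   40 1315] [248.85855513 184.60152091] [618.2  39.7] [27.6 27.7] 80.8
t 5.55 pos [ 0.6041 -0.0127  0.1061] [-177.     0.    -2.7] shift now-axes [ 0.0071 -0.0571  0.0592] final-axes [ 0.0004 -0.0605  0.0561] turn [-2.96  0.21  6.31]
```

View pics/w5.png

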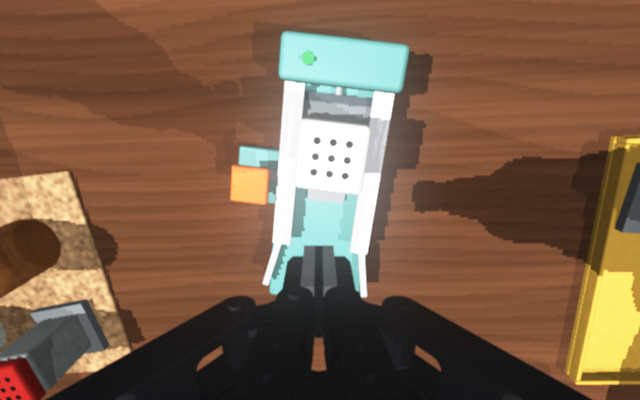

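```bash
python3 - <<'E'
from h import *
o=telemetry.get_obs(); print({k:np.round(o[k],2) for k in("q","qd","joint_efforts","wrist_force","ee_pos","tcp_rot")})
E
python3 -m handwheel '[{"tx":0,"ty":0,"tz":0,"ax":0,"ay":0,"az":0,"jaw":-1},{"tx":0,"ty":-0.01,"tz":0,"ax":0,"ay":0,"az":0,"jaw":-1},{"tx":0,"ty":-0.01,"tz":0,"ax":0,"ay":0,"az":0,"jaw":-1},{"tx":0,"ty":0,"tz":0,"ax":0,"ay":0,"az":0,"jaw":-1},{"tx":0,"ty":0,"tz":0,"ax":0,"ay":0,"az":0,"jaw":-1},{"tx":0,"ty":0,"tz":0,"ax":0,"ay":0,"az":0,"jaw":-1},{"tx":0,"ty":0,"tz":0,"ax":0,"ay":0,"az":0,"jaw":-1},{"tx":0,"ty":0,"tz":0,"ax":0,"ay":0,"az":0,"jaw":-1},{"tx":0,"ty":0,"tz":0,"ax":0,"ay":0,"az":0,"jaw":-1},{"tx":0,"ty":0,"tz":0,"ax":0,"ay":0,"az":0,"jaw":-1}]' 40
python3 - <<'E'
from h import *
o=telemetry.get_obs(); print({k:np.round(o[k],2) for k in("q","qd","ee_pos","tcp_rot")})
E
```

```text
{'q': array([ -2.74,  11.59,   6.85,  85.31,   2.96, 179.94]), 'qd': array([-0.06, -0.14, -0.35, -0.12,  0.02, -0.01]), 'joint_efforts': array([ 9.000e-02, -5.958e+01,  4.692e+01,  2.000e-02,  1.700e-01,
       -0.000e+00]), 'wrist_force': array([ 0.41, -0.16,  0.2 ]), 'ee_pos': array([ 0.6 , -0.01,  0.11]), 'tcp_rot': array([-1.7704e+02,  5.0000e-02, -2.6900e+00])}
time: 6.8
ee_pos: [0.6042, -0.0014, 0.1063]
tcp_rot: [-176.7, 0.1, -1.8]
wrist_force: [-0.7, 0.6, -0.4]
opening: -0.0003
grasp_force: 0.0
{'q': array([ -1.87,  11.67,   6.94,  85.41,   3.35, 179.94]), 'qd': array([-0.04,  0.01, -0.02, -0.04, -0.06, -0.06]), 'ee_pos': array([ 0.6 , -0.  ,  0.11]), 'tcp_rot': array([-1.7665e+02,  1.3000e-01, -1.8200e+00])}
```

Joint 6 is at its 180° limit, so I need the half-turned grasp with tool yaw 171. I'll rotate in place above the dock.

```bash
python3 -m handwheel '[{"tx":0,"ty":0,"tz":0,"ax":0,"ay":0,"az":-10.6,"jaw":-1},{"tx":0,"ty":0,"tz":0,"ax":0,"ay":0,"az":-10.6,"jaw":-1},{"tx":0,"ty":0,"tz":0,"ax":0,"ay":0,"az":-10.6,"jaw":-1},{"tx":0,"ty":0,"tz":0,"ax":0,"ay":0,"az":-10.6,"jaw":-1},{"tx":0,"ty":0,"tz":0,"ax":0,"ay":0,"az":-10.6,"jaw":-1},{"tx":0,"ty":0,"tz":0,"ax":0,"ay":0,"az":-10.6,"jaw":-1},{"tx":0,"ty":0,"tz":0,"ax":0,"ay":0,"az":-10.6,"jaw":-1},{"tx":0,"ty":0,"tz":0,"ax":0,"ay":0,"az":-10.6,"jaw":-1},{"tx":0,"ty":0,"tz":0,"ax":0,"ay":0,"az":-10.6,"jaw":-1},{"tx":0,"ty":0,"tz":0,"ax":0,"ay":0,"az":-10.6,"jaw":-1}]'
python3 - <<'E'
from h import *
go(.616,.045,.10,171)
E
```

```text
time: 8.05
ee_pos: [0.6042, -0.0014, 0.1063]
tcp_rot: [179.2, -3.2, 104.6]
wrist_force: [0.0, 0.9, 0.3]
opening: 0.0002
grasp_force: 0.0
t 8.05 pos [ 0.6042 -0.0014  0.1063] [179.2  -3.2 104.6] shift now-axes [0.0415 0.023  0.009 ] final-axes [-0.0044  0.0477  0.0063] turn [  2.61  -2.4  -66.45]
```

```bash
python3 -m handwheel '[{"tx":0,"ty":0,"tz":0,"ax":0.37,"ay":-0.34,"az":-9.5,"jaw":-1},{"tx":0,"ty":0,"tz":0,"ax":0.37,"ay":-0.34,"az":-9.5,"jaw":-1},{"tx":0,"ty":0,"tz":0,"ax":0.37,"ay":-0.34,"az":-9.5,"jaw":-1},{"tx":0,"ty":0,"tz":0,"ax":0.37,"ay":-0.34,"az":-9.5,"jaw":-1},{"tx":0,"ty":0,"tz":0,"ax":0.37,"ay":-0.34,"az":-9.5,"jaw":-1},{"tx":0,"ty":0,"tz":0,"ax":0.37,"ay":-0.34,"az":-9.5,"jaw":-1},{"tx":0,"ty":0,"tz":0,"ax":0.37,"ay":-0.34,"az":-9.5,"jaw":-1},{"tx":-0.002,"ty":0.024,"tz":0,"ax":0,"ay":0,"az":0,"jaw":-1},{"tx":-0.002,"ty":0.024,"tz":0,"ax":0,"ay":0,"az":0,"jaw":-1},{"tx":0,"ty":0,"tz":0,"ax":0,"ay":0,"az":0,"jaw":-1}]'
python3 - <<'E'
from h import *
C=cam("wrist"); I=C[0]; cv2.imwrite("pics/w6.png",I[:,:,::-1])
def near(P,r): u,v=proj(P,C[1],C[2])[0].astype(int); return (max(u-r,0),max(v-r,0),u+r,v+r)
HS["orange"]=((8,100,200),(24,255,255))
print(proj([[.616,.045,.04],[.643,-.018,.09]],C[1],C[2]).round())
s,c,p=blob(mask(I,"orange",near([.616,.045,.04],60))); print("orange",s,c,*rect(onplane(p,C[1],C[2],.04)))
m=mask(I,"white"); n,l,S,c=cv2.connectedComponentsWithStats(m)
for i in range(1,n):
    if S[i,4]>300: y,x=np.where(l==i); k=np.c_[x,y]; print(S[i],"lip",*rect(onplane(k,C[1],C[2],.029)),"cap",*rect(onplane(k,C[1],C[2],.09)))
go(.616,.045,.05,171)
E
```

```text
time: 9.3
ee_pos: [0.6162, 0.0471, 0.1061]
tcp_rot: [180.0, -0.0, 170.8]
wrist_force: [0.5, 0.3, 0.4]
opening: 0.0
grasp_force: 0.0
[[318. 199.]
 [227. 278.]]
orange [ 293  184   38   37 1372] [311.60568513 201.84548105] [617.8  39.6] [27.7 28.2] 80.8
[ 165   72   40  111 1431] lip [551.7 -41.5] [16.4 79.4] 84.8 cap [549.2 -17.4] [12.4 60. ] 84.8
[ 266   72   28  214 3215] lip [606.2  15.4] [ 18.8 168.8] 78.2 cap [590.4  25.6] [ 14.2 127.6] 78.2
[222 177  41  29 531] lip [603.9 -12.3] [29.8 22.4] 80.8 cap [588.6   4.7] [22.5 17. ] 80.8
[ 189  254   66   55 2706] lip [678.4 -47.6] [53.5 51.1] 81.7 cap [645. -22.] [40.5 38.6] 81.7
t 9.35 pos [0.6159 0.0463 0.1061] [180.   -0.  170.8] shift now-axes [-0.0003 -0.0013  0.0561] final-axes [-0.0003 -0.0012  0.0561] turn [ 0.01 -0.05 -0.22]
```

View pics/w6.png

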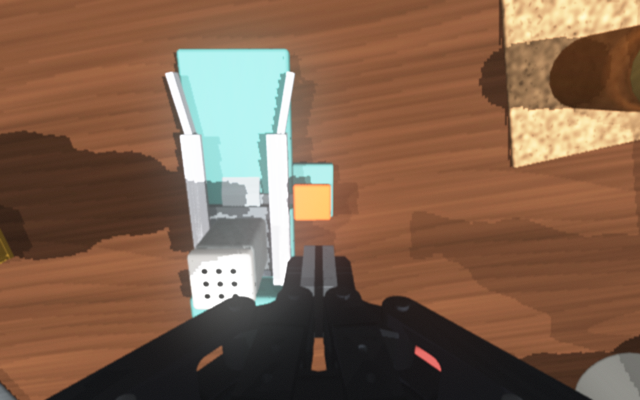

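The pad is at (312,202), giving (0.618, 0.040), and the cap at (220,281) gives (0.645, -0.022). Both come out at the right sizes and 67 mm apart against the 68 given, so the dock origin is about (0.6096, -0.0168) with yaw -9.1°. Pressing now.

```bash
python3 -m handwheel '[{"tx":-0.003,"ty":-0.006,"tz":0.02,"ax":0,"ay":0,"az":0,"jaw":-1},{"tx":0,"ty":0,"tz":0.022,"ax":0,"ay":0,"az":0,"jaw":-1},{"tx":0,"ty":0,"tz":0.02,"ax":0,"ay":0,"az":0,"jaw":-1},{"tx":0,"ty":0,"tz":0.003,"ax":0,"ay":0,"az":0,"jaw":-1},{"tx":0,"ty":0,"tz":0.003,"ax":0,"ay":0,"az":0,"jaw":-1},{"tx":0,"ty":0,"tz":0.003,"ax":0,"ay":0,"az":0,"jaw":-1},{"tx":0,"ty":0,"tz":0.002,"ax":0,"ay":0,"az":0,"jaw":-1},{"tx":0,"ty":0,"tz":0.0005,"ax":0,"ay":0,"az":0,"jaw":-1},{"tx":0,"ty":0,"tz":0,"ax":0,"ay":0,"az":0,"jaw":-1},{"tx":0,"ty":0,"tz":0,"ax":0,"ay":0,"az":0,"jaw":-1}]'
cat > cap.py <<'E'
from h import *
A=cam("side"); b=(225,160,320,215); 
s,c,p=blob(cv2.morphologyEx(mask(A[0],"white",(225,160,290,195)),cv2.MORPH_OPEN,np.ones((7,7)))); P=onplane(p,A[1],A[2],.09); print("side cap",s,c.round(),*rect(P))
E
python3 cap.py; python3 -c "
from h import *; go(.618,.040,.031,171)"
```

```text
time: 10.6
ee_pos: [0.6179, 0.039, 0.0329]
tcp_rot: [180.0, -0.0, 170.7]
wrist_force: [-0.2, 0.5, -0.2]
opening: 0.0
grasp_force: 0.0
t 10.65 pos [0.6179 0.039  0.0329] [180.   -0.  170.7] shift now-axes [0.0001 0.001  0.0019] final-axes [0.     0.001  0.0019] turn [ 0.02 -0.02 -0.3 ]Traceback (most recent call last):
  File "cap.py", line 3, in <module>
    s,c,p=blob(cv2.morphologyEx(mask(A[0],"white",(225,160,290,195)),cv2.MORPH_OPEN,np.ones((7,7)))); P=onplane(p,A[1],A[2],.09); print("side cap",s,c.round(),*rect(P))
          ~~~~^^^^^^^^^^^^^^^^^^^^^^^^^^^^^^^^^^^^^^^^^^^^^^^^^^^^^^^^^^^^^^^^^^^^^^^^^^^^^^^^^^^^^^
  File "h.py", line 22, in blob
    n,l,s,c=cv2.connectedComponentsWithStats(m); i=1+np.argmax(s[1:,4]); ys,xs=np.where(l==i); return s[i],c[i],np.c_[xs,ys]
                                                     ~~~~~~~~~^^^^^^^^^
    return _wrapfunc(a, 'argmax', axis=axis, out=out, **kwds)
    return bound(*args, **kwds)
ValueError: attempt to get argmax of an empty sequence
```

Run:
```python
from h import *
A=cam("wrist"); B=cam("scene")
a=A[0][100:380,120:420]; b=cv2.resize(B[0][200:310,320:450],(390,330),interpolation=cv2.INTER_CUBIC)
o=np.zeros((330,690,3),np.uint8); o[:280,:300]=a; o[:,300:]=b; cv2.imwrite("pics/p7.png",o[:,:,::-1]); print(telemetry.get_obs()["wrist_force"])
```

```text
[ 0.32175416 -0.23855489 -0.25652754]
```

View pics/p7.png

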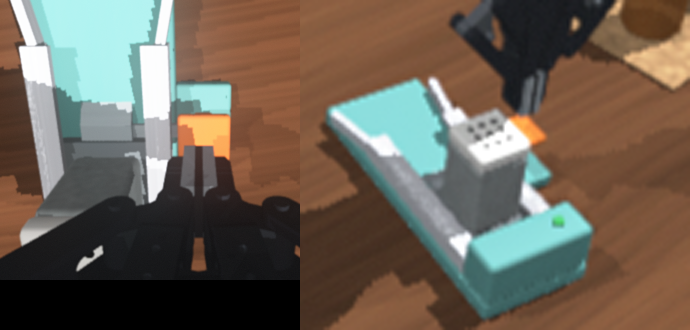

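The shaker is still latched and there is no contact force. The finger tips, at about (200,150) in the left crop, are just above the pad. I'll shift 5 mm outboard to keep the body clear of the shaker and carry on down.

```bash
python3 -m handwheel '[{"tx":0,"ty":0.0025,"tz":0,"ax":0,"ay":0,"az":0,"jaw":-1},{"tx":0,"ty":0.0025,"tz":0,"ax":0,"ay":0,"az":0,"jaw":-1},{"tx":0,"ty":0,"tz":0.002,"ax":0,"ay":0,"az":0,"jaw":-1},{"tx":0,"ty":0,"tz":0.002,"ax":0,"ay":0,"az":0,"jaw":-1},{"tx":0,"ty":0,"tz":0.002,"ax":0,"ay":0,"az":0,"jaw":-1},{"tx":0,"ty":0,"tz":0,"ax":0,"ay":0,"az":0,"jaw":-1},{"tx":0,"ty":0,"tz":0,"ax":0,"ay":0,"az":0,"jaw":-1},{"tx":0,"ty":0,"tz":0,"ax":0,"ay":0,"az":0,"jaw":-1},{"tx":0,"ty":0,"tz":0,"ax":0,"ay":0,"az":0,"jaw":-1},{"tx":0,"ty":0,"tz":0,"ax":0,"ay":0,"az":0,"jaw":-1}]'
```

```text
time: 12.0
ee_pos: [0.6187, 0.0439, 0.0268]
tcp_rot: [180.0, -0.0, 170.7]
wrist_force: [-0.0, -0.6, -0.2]
opening: 0.0002
grasp_force: 0.0
```

Run:
```python
from h import *
A=cam("scene")
print("p7: TCP proj",proj([[.6179,.039,.0329],[.6179,.039,.0429],[.6179,.039,.0529],[.6178,.0396,.04]],A[1],A[2]).round(1).tolist())
print("pad top corners",proj([[.6178+a*.987-b*-.158,.0396+a*-.158+b*.987,.04] for a,b in((-.014,-.014),(.014,-.014),(.014,.014),(-.014,.014))],A[1],A[2]).round(1).tolist())
g=cv2.cvtColor(A[0],cv2.COLOR_RGB2GRAY); h=cv2.cvtColor(A[0],cv2.COLOR_RGB2HSV)
for v in range(222,262,2): print(v,"".join("O" if 5<h[v,u,0]<24 and h[v,u,1]>170 and h[v,u,2]>170 else "#" if g[v,u]<60 and h[v,u,1]<90 else "." for u in range(375,425)))
print(proj(telemetry.get_obs()["ee_pos"],A[1],A[2]))
C=cam("wrist"); h=cv2.cvtColor(C[0],cv2.COLOR_RGB2HSV); g=h[:,:,2]
for v in range(170,290,6): print(v,"".join("O" if 5<h[v,u,0]<24 and h[v,u,1]>170 and g[v,u]>170 else "#" if g[v,u]<60 else "g" if h[v,u,1]<60 else "." for u in range(240,400,3)))
print(proj(telemetry.get_obs()["ee_pos"],C[1],C[2]))
```

```text
p7: TCP proj [[391.3, 245.9], [391.9, 242.4], [392.4, 238.9], [391.9, 243.3]]
pad top corners [[382.7, 241.3], [390.3, 249.3], [401.1, 245.3], [393.4, 237.5]]
222 .........#######################..................
224 ...........####################...................
226 .............#############..#.....................
228 ...............#######...#..#.....................
230 ...............######.............................
232 ..............#######.............................
234 ...............######...#.........................
236 ................####..............................
238 .................O................................
240 ................OOO...............................
242 ..................OOOOOO..........................
244 ....................OOOOOO........................
246 ......................OOOOO.......................
248 ..................................................
250 ..................................................
252 ..................................................
254 ..................................................
256 ..
[... 698 characters left out ...]
g....................
224 g....ggggggggggg..................g...................
230 gggggggggggggggg..................g...................
236 gggggggggggggggg..................g...................
242 gggggggggggggggg.........OOO......g...................
248 gggggggggggggggg......gggg.gggg...g...................
254 ggggggggggggggg.......gggg..ggg...g...................
260 ggggggggggggggg.gggggggggg..gggg####..................
266 ggggggggggggggg.gggggggggg##gggg#####.................
272 gggggggggggggggggggggggggg##ggggg####.................
278 gggggggggggggggg####ggggg###ggggg#####................
284 ggggggggggggggg#####ggggg###ggggg#####................
[[322.1687515  234.57116088]]
```

The finger tips show in the scene view at about (394,237), well above the reported TCP projection at (393,247). So when shut, the tips really end about 30 mm behind the TCP. I'll raise and turn 90° so the wide linkage stays clear of the shaker, then feel down to the pad.

```bash
python3 -m handwheel '[{"tx":0,"ty":0,"tz":-0.03,"ax":0,"ay":0,"az":0,"jaw":-1},{"tx":0,"ty":0,"tz":0,"ax":0,"ay":0,"az":10.6,"jaw":-1},{"tx":0,"ty":0,"tz":0,"ax":0,"ay":0,"az":10.6,"jaw":-1},{"tx":0,"ty":0,"tz":0,"ax":0,"ay":0,"az":10.6,"jaw":-1},{"tx":0,"ty":0,"tz":0,"ax":0,"ay":0,"az":10.6,"jaw":-1},{"tx":0,"ty":0,"tz":0,"ax":0,"ay":0,"az":10.6,"jaw":-1},{"tx":0,"ty":0,"tz":0,"ax":0,"ay":0,"az":10.6,"jaw":-1},{"tx":0,"ty":0,"tz":0,"ax":0,"ay":0,"az":10.6,"jaw":-1},{"tx":0,"ty":0,"tz":0,"ax":0,"ay":0,"az":10.6,"jaw":-1},{"tx":0,"ty":0,"tz":0,"ax":0,"ay":0,"az":4.9,"jaw":-1}]'
python3 - <<'E'
from h import *
C=cam("wrist"); S=cam("side"); B=cam("scene")
a=C[0][60:360,150:500]; b=cv2.resize(S[0][120:240,220:330],(330,360),interpolation=cv2.INTER_CUBIC)
o=np.zeros((360,680,3),np.uint8); o[:300,:350]=a; o[:,350:]=b; cv2.imwrite("pics/p8.png",o[:,:,::-1])
p=telemetry.get_obs()["ee_pos"]; q=[p+[0,0,k] for k in(0,.02,.04)]
for X,f in((C,lambda u:u-[150,60]),(S,lambda u:(u-[220,120])*3+[350,0])): print(f(proj(q+[[.618,.040,.04]],X[1],X[2])).round().tolist())
print(p)
E
```

```text
time: 13.35
ee_pos: [0.6187, 0.0439, 0.0568]
tcp_rot: [-180.0, -0.0, 80.8]
wrist_force: [1.0, -0.8, 0.2]
opening: -0.0
grasp_force: 0.0
[[166.0, 173.0], [166.0, 189.0], [166.0, 209.0], [166.0, 168.0]]
[[465.0, 245.0], [462.0, 229.0], [459.0, 213.0], [470.0, 256.0]]
[0.61867698 0.04391044 0.05684092]
```

View pics/p8.png

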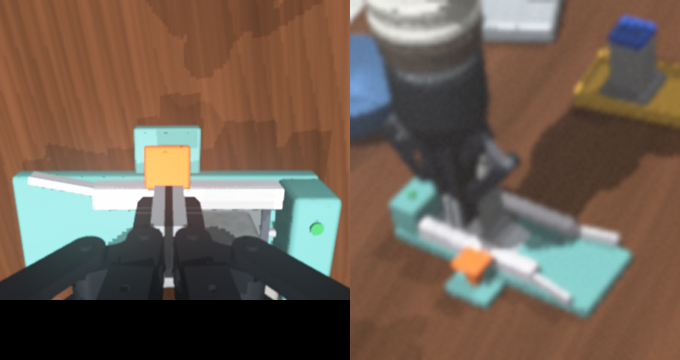

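The left crop shows the pad at (168,167) with the tips at (168,187), so they are laterally over the pad's inner part, with the body beside the shaker. I'll feel down in soft steps.

```bash
python3 -m handwheel '[{"tx":0,"ty":0,"tz":0.015,"ax":0,"ay":0,"az":0,"jaw":-1},{"tx":0,"ty":0,"tz":0.015,"ax":0,"ay":0,"az":0,"jaw":-1},{"tx":0,"ty":0,"tz":0.002,"ax":0,"ay":0,"az":0,"jaw":-1},{"tx":0,"ty":0,"tz":0.002,"ax":0,"ay":0,"az":0,"jaw":-1},{"tx":0,"ty":0,"tz":0.002,"ax":0,"ay":0,"az":0,"jaw":-1},{"tx":0,"ty":0,"tz":0.002,"ax":0,"ay":0,"az":0,"jaw":-1},{"tx":0,"ty":0,"tz":0,"ax":0,"ay":0,"az":0,"jaw":-1},{"tx":0,"ty":0,"tz":0,"ax":0,"ay":0,"az":0,"jaw":-1},{"tx":0,"ty":0,"tz":0,"ax":0,"ay":0,"az":0,"jaw":-1},{"tx":0,"ty":0,"tz":0,"ax":0,"ay":0,"az":0,"jaw":-1}]'
```

```text
time: 14.75
ee_pos: [0.6187, 0.0439, 0.0189]
tcp_rot: [-180.0, -0.0, 81.0]
wrist_force: [-1.0, -0.1, 0.3]
opening: -0.0002
grasp_force: 0.0
```

```bash
python3 -m handwheel '[{"tx":0.002,"ty":0,"tz":0.002,"ax":0,"ay":0,"az":0,"jaw":-1},{"tx":0,"ty":0,"tz":0.002,"ax":0,"ay":0,"az":0,"jaw":-1},{"tx":0,"ty":0,"tz":0.002,"ax":0,"ay":0,"az":0,"jaw":-1},{"tx":0,"ty":0,"tz":0.002,"ax":0,"ay":0,"az":0,"jaw":-1},{"tx":0,"ty":0,"tz":0,"ax":0,"ay":0,"az":0,"jaw":-1},{"tx":0,"ty":0,"tz":0,"ax":0,"ay":0,"az":0,"jaw":-1},{"tx":0,"ty":0,"tz":0,"ax":0,"ay":0,"az":0,"jaw":-1},{"tx":0,"ty":0,"tz":0,"ax":0,"ay":0,"az":0,"jaw":-1},{"tx":0,"ty":0,"tz":0,"ax":0,"ay":0,"az":0,"jaw":-1},{"tx":0,"ty":0,"tz":0,"ax":0,"ay":0,"az":0,"jaw":-1}]'
python3 - <<'E'
from h import *
C=cam("wrist"); h=cv2.cvtColor(C[0],cv2.COLOR_RGB2HSV); g=h[:,:,2]
for v in range(190,290,6): print(v,"".join("O" if 5<h[v,u,0]<24 and h[v,u,1]>150 and g[v,u]>160 else "t" if 78<h[v,u,0]<92 and h[v,u,1]>60 else "#" if g[v,u]<60 else "g" if h[v,u,1]<60 else "." for u in range(240,400,3)))
print(proj([[.6178,.0396,.04],[.6178,.0396,.031]],C[1],C[2]))
E
```

```text
time: 16.0
ee_pos: [0.619, 0.0459, 0.0108]
tcp_rot: [-180.0, -0.0, 81.0]
wrist_force: [-0.6, 0.1, 0.8]
opening: 0.0
grasp_force: 0.0
190 ......................................................
196 ......................................................
202 ......................................................
208 ......................................................
214 ............gttttttttttttttttttttttttttg..............
220 ............tttttttttttttttttttttttttttt..............
226 ............tttttttttttttttttttttttttttt..............
232 .............ttttttttttttttttttttttttttt..............
238 ............gttttttttt.OOOOOO.tttttttttt..............
244 ............gttt.........OOO....OOO.tttg..............
250 ............gt.tO...O.ggggggggg.OOO.tttg..............
256 .............tttO.OOOggggg#ggggg.OO.tttg..............
262 .............tttgggggggggg#ggggggggggttg..............
268 ttttttttttttttttgggggggggg#ggggggggggttttttttttttttttt
274 ttttttttttttttttgggggggggg##ggggggggggtttttttttttttttt
280 gggggggggggggggggggggggggg##ggggg##g##gggggggggggggggg
286 gggggggggggggggg####ggggggggggggg#####gggggggggggggggg
[[315.60325181 269.64773002]
 [315.76538301 260.63767544]]
```

```bash
python3 -m handwheel '[{"tx":0,"ty":0,"tz":0.002,"ax":0,"ay":0,"az":0,"jaw":-1},{"tx":0,"ty":0,"tz":0.002,"ax":0,"ay":0,"az":0,"jaw":-1},{"tx":0,"ty":0,"tz":0.001,"ax":0,"ay":0,"az":0,"jaw":-1},{"tx":0,"ty":0,"tz":0,"ax":0,"ay":0,"az":0,"jaw":-1},{"tx":0,"ty":0,"tz":0,"ax":0,"ay":0,"az":0,"jaw":-1},{"tx":0,"ty":0,"tz":0.001,"ax":0,"ay":0,"az":0,"jaw":-1},{"tx":0,"ty":0,"tz":0.001,"ax":0,"ay":0,"az":0,"jaw":-1},{"tx":0,"ty":0,"tz":0,"ax":0,"ay":0,"az":0,"jaw":-1},{"tx":0,"ty":0,"tz":0,"ax":0,"ay":0,"az":0,"jaw":-1},{"tx":0,"ty":0,"tz":0,"ax":0,"ay":0,"az":0,"jaw":-1}]'
```

```text
time: 17.3
ee_pos: [0.6191, 0.0459, 0.0039]
tcp_rot: [-180.0, -0.0, 81.0]
wrist_force: [1.0, 0.8, 3.3]
opening: -0.0001
grasp_force: 1.9
```

Contact shows now: 3.3 N upwards at TCP z = 0.004, so the tips sit about 33 mm behind the TCP. Pressing further.

```bash
python3 -m handwheel '[{"tx":0,"ty":0,"tz":0.002,"ax":0,"ay":0,"az":0,"jaw":-1},{"tx":0,"ty":0,"tz":0.002,"ax":0,"ay":0,"az":0,"jaw":-1},{"tx":0,"ty":0,"tz":0.001,"ax":0,"ay":0,"az":0,"jaw":-1},{"tx":0,"ty":0,"tz":0.001,"ax":0,"ay":0,"az":0,"jaw":-1},{"tx":0,"ty":0,"tz":0.001,"ax":0,"ay":0,"az":0,"jaw":-1},{"tx":0,"ty":0,"tz":0,"ax":0,"ay":0,"az":0,"jaw":-1},{"tx":0,"ty":0,"tz":0,"ax":0,"ay":0,"az":0,"jaw":-1},{"tx":0,"ty":0,"tz":0,"ax":0,"ay":0,"az":0,"jaw":-1},{"tx":0,"ty":0,"tz":0,"ax":0,"ay":0,"az":0,"jaw":-1},{"tx":0,"ty":0,"tz":0,"ax":0,"ay":0,"az":0,"jaw":-1}]'
python3 - <<'E'
from h import *
A=cam("scene"); m=mask(A[0],"white",(350,225,405,275)); print(proj([[.645,-.022,.09],[.6255,-.019,.09]],A[1],A[2]).round())
m=cv2.morphologyEx(m,cv2.MORPH_OPEN,np.ones((5,5)));  
if m.any():
  s,c,p=blob(m); print(s,c,*rect(onplane(p,A[1],A[2],.09)))
E
```

```text
time: 18.55
ee_pos: [0.6198, 0.0464, 0.0004]
tcp_rot: [179.8, -0.1, 81.0]
wrist_force: [-7.7, 2.4, 27.8]
opening: -0.0002
grasp_force: 13.7
[[382. 244.]
 [376. 238.]]
```

It is fully pressed: 28 N at the stop. Letting go, rising and turning back to the grasp yaw.

```bash
python3 -m handwheel '[{"tx":0,"ty":0,"tz":-0.04,"ax":0,"ay":0,"az":0,"jaw":-1},{"tx":0,"ty":0,"tz":-0.05,"ax":0,"ay":0,"az":0,"jaw":0.2},{"tx":0,"ty":0,"tz":0,"ax":0,"ay":0,"az":-10.6,"jaw":0.2},{"tx":0,"ty":0,"tz":0,"ax":0,"ay":0,"az":-10.6,"jaw":0.2},{"tx":0,"ty":0,"tz":0,"ax":0,"ay":0,"az":-10.6,"jaw":0.2},{"tx":0,"ty":0,"tz":0,"ax":0,"ay":0,"az":-10.6,"jaw":0.2},{"tx":0,"ty":0,"tz":0,"ax":0,"ay":0,"az":-10.6,"jaw":0.2},{"tx":0,"ty":0,"tz":0,"ax":0,"ay":0,"az":-10.6,"jaw":0.2},{"tx":0,"ty":0,"tz":0,"ax":0,"ay":0,"az":-10.6,"jaw":0.2},{"tx":0,"ty":0,"tz":0,"ax":0,"ay":0,"az":-10.6,"jaw":0.2}]'
cat > capw.py <<'E'
from h import *
C=cam("wrist"); I=C[0]; cv2.imwrite("pics/wc.png",I[:,:,::-1])
m=mask(I,"white"); n,l,S,c=cv2.connectedComponentsWithStats(m)
for i in range(1,n):
    if S[i,4]>400: y,x=np.where(l==i); k=np.c_[x,y]; print(S[i],"lip",*rect(onplane(k,C[1],C[2],.029)),"cap",*rect(onplane(k,C[1],C[2],.09)))
print("expect latched (645,-22), released about (625,-19)")
E
python3 capw.py; python3 -c "
from h import *; go(.6255,-.019,.15,170.9)"
```

```text
time: 19.85
ee_pos: [0.6185, 0.0457, 0.0858]
tcp_rot: [-180.0, -0.1, 166.1]
wrist_force: [-0.5, -0.3, -0.2]
opening: 0.0518
grasp_force: 0.0
[ 257   69   29  134 1951] lip [566.7  22.8] [17.8 88.9] 76.2 cap [560.9  33.2] [13.1 65.3] 76.2
[ 144   81   53  119 1680] lip [553.1 -41.6] [16.3 81.4] 84.7 cap [550.9 -14.1] [12.  59.8] 84.7
[ 272  228   26   72 1271] lip [660.3   6.7] [15.  59.8] 81.2 cap [629.7  21.3] [11.  43.9] 81.2
[ 173  248   65   59 1571] lip [656.8 -51.6] [47.8 47.7] 81.7 cap [627.1 -21.5] [35.1 35. ] 81.7
expect latched (645,-22), released about (625,-19)
t 19.9 pos [0.6185 0.0457 0.0858] [-1.800e+02 -1.000e-01  1.667e+02] shift now-axes [-0.0216 -0.0613 -0.0642] final-axes [-0.0171 -0.0627 -0.0642] turn [-0.02 -0.12 -4.23]
```

Released: the cap has moved from (0.645,-0.022) to about (0.627,-0.021). Now centring above it.

```bash
python3 -m handwheel '[{"tx":0,"ty":0,"tz":0,"ax":0,"ay":0,"az":-4.2,"jaw":0.3},{"tx":-0.004,"ty":-0.016,"tz":0,"ax":0,"ay":0,"az":0,"jaw":0.3},{"tx":-0.004,"ty":-0.016,"tz":0,"ax":0,"ay":0,"az":0,"jaw":0.3},{"tx":-0.004,"ty":-0.016,"tz":0,"ax":0,"ay":0,"az":0,"jaw":0.3},{"tx":-0.005,"ty":-0.015,"tz":0,"ax":0,"ay":0,"az":0,"jaw":0.3},{"tx":0,"ty":0,"tz":0,"ax":0,"ay":0,"az":0,"jaw":0.3},{"tx":0,"ty":0,"tz":0,"ax":0,"ay":0,"az":0,"jaw":0.3},{"tx":0,"ty":0,"tz":0,"ax":0,"ay":0,"az":0,"jaw":0.3},{"tx":0,"ty":0,"tz":0,"ax":0,"ay":0,"az":0,"jaw":0.3},{"tx":0,"ty":0,"tz":0,"ax":0,"ay":0,"az":0,"jaw":0.3}]'
python3 - <<'E'
from h import *
C=cam("wrist"); I=C[0]; o=telemetry.get_obs()["ee_pos"]
w=I[150:390,190:450]; cv2.imwrite("pics/p9.png",cv2.resize(w,None,fx=2,fy=2)[:,:,::-1])
print([ (f-[190,150])*2 for f in proj([[.6254,-.0193,.09],o],C[1],C[2]).round()])
E
python3 capw.py; python3 -c "
from h import *; go(.6254,-.0193,.005,170.9)"
```

```text
time: 21.15
ee_pos: [0.6248, -0.0188, 0.0868]
tcp_rot: [180.0, -0.0, 170.0]
wrist_force: [0.0, 0.3, 0.4]
opening: 0.0556
grasp_force: 0.0
[array([264., 176.]), array([264., 170.])]
[ 269   37  121  241 7428] lip [601.8 -13.6] [ 78.4 170.1] 79.0 cap [588.1 -12. ] [ 57.7 125.1] 79.0
[ 246   39   40  162 2249] lip [565.1 -43. ] [ 17.5 105.8] 84.9 cap [561.1 -33.7] [12.8 77.8] 84.9
expect latched (645,-22), released about (625,-19)
t 21.25 pos [ 0.6248 -0.0189  0.0868] [180.  -0. 170.] shift now-axes [-0.0007 -0.0003  0.0818] final-axes [-0.0007 -0.0003  0.0818] turn [ 0.02 -0.03 -0.88]
```

View pics/p9.png

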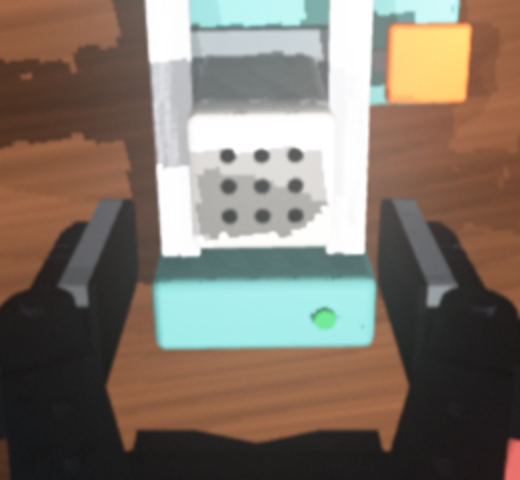

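The cap is at (261,185) in the crop, centred between the fingers at 120 and 395, and about 2.5 mm further in than expected. Descending to grip above the lips.

```bash
python3 -m handwheel '[{"tx":-0.0025,"ty":0,"tz":0.015,"ax":0,"ay":0,"az":-0.9,"jaw":0.2},{"tx":0,"ty":0,"tz":0.015,"ax":0,"ay":0,"az":0,"jaw":0.2},{"tx":0,"ty":0,"tz":0.015,"ax":0,"ay":0,"az":0,"jaw":0.2},{"tx":0,"ty":0,"tz":0.015,"ax":0,"ay":0,"az":0,"jaw":0.2},{"tx":0,"ty":0,"tz":0.015,"ax":0,"ay":0,"az":0,"jaw":0.2},{"tx":0,"ty":0,"tz":0,"ax":0,"ay":0,"az":0,"jaw":0.2},{"tx":0,"ty":0,"tz":0,"ax":0,"ay":0,"az":0,"jaw":-1},{"tx":0,"ty":0,"tz":0,"ax":0,"ay":0,"az":0,"jaw":-1},{"tx":0,"ty":0,"tz":0,"ax":0,"ay":0,"az":0,"jaw":-1},{"tx":0,"ty":0,"tz":0,"ax":0,"ay":0,"az":0,"jaw":-1}]' 40
python3 -c "
from h import *; go(.5296,-.004,.0118,170.9)"
```

```text
time: 22.5
ee_pos: [0.6273, -0.0195, 0.012]
tcp_rot: [180.0, -0.0, 170.9]
wrist_force: [-0.2, 1.1, -0.4]
opening: 0.0397
grasp_force: 42.4
t 22.5 pos [ 0.6273 -0.0195  0.012 ] [180.   -0.  170.9] shift now-axes [ 0.099  -0.0002  0.0003] final-axes [ 0.099  -0.0002  0.0002] turn [ 0.03 -0.01  0.  ]
```

Gripped at 39.7 mm. Sliding out along the rail.

```bash
python3 -m handwheel '[{"tx":0.006,"ty":0,"tz":0,"ax":0,"ay":0,"az":0,"jaw":-1},{"tx":0.012,"ty":0,"tz":0,"ax":0,"ay":0,"az":0,"jaw":-1},{"tx":0.014,"ty":0,"tz":0,"ax":0,"ay":0,"az":0,"jaw":-1},{"tx":0.014,"ty":0,"tz":0,"ax":0,"ay":0,"az":0,"jaw":-1},{"tx":0.014,"ty":0,"tz":0,"ax":0,"ay":0,"az":0,"jaw":-1},{"tx":0.014,"ty":0,"tz":0,"ax":0,"ay":0,"az":0,"jaw":-1},{"tx":0.014,"ty":0,"tz":0,"ax":0,"ay":0,"az":0,"jaw":-1},{"tx":0.012,"ty":0,"tz":0,"ax":0,"ay":0,"az":0,"jaw":-1},{"tx":0.005,"ty":0,"tz":0,"ax":0,"ay":0,"az":0,"jaw":-1},{"tx":0,"ty":0,"tz":0,"ax":0,"ay":0,"az":0,"jaw":-1}]' 40
python3 -c "
from h import *; go(.485,-.284,.012,180)"
```

```text
time: 23.75
ee_pos: [0.5235, -0.0029, 0.012]
tcp_rot: [180.0, -0.0, 170.9]
wrist_force: [-0.3, -0.7, -1.4]
opening: 0.0401
grasp_force: 42.5
t 23.75 pos [ 0.5235 -0.0029  0.012 ] [180.   -0.  170.9] shift now-axes [-6.400e-03 -2.837e-01 -1.000e-04] final-axes [ 0.0385 -0.2811  0.    ] turn [ 0.03 -0.   -9.09]
```

```bash
python3 -m handwheel '[{"tx":0,"ty":0,"tz":-0.03,"ax":0,"ay":0,"az":0,"jaw":-1},{"tx":0,"ty":0,"tz":-0.03,"ax":0,"ay":0,"az":-9.1,"jaw":-1},{"tx":0.005,"ty":-0.040,"tz":0,"ax":0,"ay":0,"az":0,"jaw":-1},{"tx":0.0055,"ty":-0.040,"tz":0,"ax":0,"ay":0,"az":0,"jaw":-1},{"tx":0.0055,"ty":-0.040,"tz":0,"ax":0,"ay":0,"az":0,"jaw":-1},{"tx":0.0055,"ty":-0.040,"tz":0,"ax":0,"ay":0,"az":0,"jaw":-1},{"tx":0.0055,"ty":-0.040,"tz":0,"ax":0,"ay":0,"az":0,"jaw":-1},{"tx":0.0055,"ty":-0.040,"tz":0,"ax":0,"ay":0,"az":0,"jaw":-1},{"tx":0.006,"ty":-0.041,"tz":0,"ax":0,"ay":0,"az":0,"jaw":-1},{"tx":0,"ty":0,"tz":0,"ax":0,"ay":0,"az":0,"jaw":-1}]' 40
python3 - <<'E'
from h import *
C=cam("wrist"); I=C[0]
for col,z in(("yellow",.016),("blue",.08)):
    m=mask(I,col); n,l,S,c=cv2.connectedComponentsWithStats(m)
    for i in range(1,n):
        if S[i,4]>300: y,x=np.where(l==i); print(col,S[i],*rect(onplane(np.c_[x,y],C[1],C[2],z)))
A=cam("scene"); s,c,p=blob(mask(A[0],"yellow",(180,240,300,350))); print("scene",*rect(onplane(p,A[1],A[2],.016)))
go(.485,-.284,.003,180)
E
```

```text
time: 25.0
ee_pos: [0.4847, -0.2865, 0.0713]
tcp_rot: [180.0, -0.0, 179.8]
wrist_force: [1.6, 1.4, -1.4]
opening: 0.0393
grasp_force: 42.5
yellow [260  91 130 158 990] [ 463.6 -285. ] [ 83.2 111. ] 89.5
scene [ 529.3 -283. ] [238.1  87.8] 0.8
t 25.1 pos [ 0.4851 -0.2842  0.0714] [179.9  -0.  179.9] shift now-axes [0.     0.0001 0.0684] final-axes [0.0001 0.0002 0.0684] turn [ 0.05 -0.04 -0.06]
```

The tray's middle line is confirmed at y ≈ -0.285 and its near end at x ≈ 0.408. Lowering gently.

```bash
python3 -m handwheel '[{"tx":0,"ty":-0.0005,"tz":0.014,"ax":0,"ay":0,"az":0,"jaw":-1},{"tx":0,"ty":0,"tz":0.016,"ax":0,"ay":0,"az":0,"jaw":-1},{"tx":0,"ty":0,"tz":0.016,"ax":0,"ay":0,"az":0,"jaw":-1},{"tx":0,"ty":0,"tz":0.013,"ax":0,"ay":0,"az":0,"jaw":-1},{"tx":0,"ty":0,"tz":0.005,"ax":0,"ay":0,"az":0,"jaw":-1},{"tx":0,"ty":0,"tz":0.002,"ax":0,"ay":0,"az":0,"jaw":-1},{"tx":0,"ty":0,"tz":0.001,"ax":0,"ay":0,"az":0,"jaw":-1},{"tx":0,"ty":0,"tz":0.001,"ax":0,"ay":0,"az":0,"jaw":-1},{"tx":0,"ty":0,"tz":0.0005,"ax":0,"ay":0,"az":0,"jaw":-1},{"tx":0,"ty":0,"tz":0,"ax":0,"ay":0,"az":0,"jaw":-1}]' 40
```

```text
time: 26.35
ee_pos: [0.4851, -0.2845, 0.0033]
tcp_rot: [180.0, -0.0, -180.0]
wrist_force: [-0.6, 0.1, -0.8]
opening: 0.0396
grasp_force: 42.5
```

```bash
python3 -m handwheel '[{"tx":0,"ty":0,"tz":0.0007,"ax":0,"ay":0,"az":0,"jaw":-1},{"tx":0,"ty":0,"tz":0.0006,"ax":0,"ay":0,"az":0,"jaw":-1},{"tx":0,"ty":0,"tz":0.0003,"ax":0,"ay":0,"az":0,"jaw":-1},{"tx":0,"ty":0,"tz":0,"ax":0,"ay":0,"az":0,"jaw":-0.02},{"tx":0,"ty":0,"tz":0,"ax":0,"ay":0,"az":0,"jaw":0.1},{"tx":0,"ty":0,"tz":0,"ax":0,"ay":0,"az":0,"jaw":0.3},{"tx":0,"ty":0,"tz":-0.02,"ax":0,"ay":0,"az":0,"jaw":0.3},{"tx":0,"ty":0,"tz":-0.04,"ax":0,"ay":0,"az":0,"jaw":0.3},{"tx":0,"ty":0,"tz":-0.05,"ax":0,"ay":0,"az":0,"jaw":0.3},{"tx":0,"ty":0,"tz":-0.05,"ax":0,"ay":0,"az":0,"jaw":0.3}]' 40
python3 - <<'E'
from h import *
C=cam("wrist"); I=C[0]
for col,z in(("yellow",.016),("blue",.08),("white",.08)):
    m=mask(I,col); n,l,S,c=cv2.connectedComponentsWithStats(m)
    for i in range(1,n):
        if S[i,4]>300: y,x=np.where(l==i); print(col,S[i],*rect(onplane(np.c_[x,y],C[1],C[2],z)))
go(.468,.244,.16,190.2)
E
```

```text
time: 27.6
ee_pos: [0.4849, -0.2844, 0.1632]
tcp_rot: [180.0, -0.0, -180.0]
wrist_force: [1.0, -0.4, -0.2]
opening: 0.0553
grasp_force: 0.0
yellow [275  91  92  54 979] [ 432.2 -284.7] [46.9 82.8] 0.7
blue [ 297  282   47   41 1567] [ 585.7 -285.3] [38.5 39.2] 84.1
white [ 294  166   51   49 2281] [ 483.  -286.1] [39.4 39.5] 88.7
white [ 528  246   57   88 1689] [576.  -75.4] [36.7 86.8] 81.3
white [ 573  255   60  102 1406] [591.5 -36.6] [ 12.9 105. ] 81.3
t 27.65 pos [ 0.4866 -0.2853  0.1704] [-179.8    0.4 -180. ] shift now-axes [0.0186 0.5294 0.0082] final-axes [-0.0755  0.5243  0.0104] turn [ -0.26   0.38 -10.2 ]
```

The white shaker stands at (0.483,-0.286), with the blue one undisturbed at (0.586,-0.285). Going over to the red one.

```bash
python3 -m handwheel '[{"tx":0.002,"ty":0.040,"tz":0,"ax":0,"ay":0,"az":0,"jaw":0.3},{"tx":0.002,"ty":0.054,"tz":0,"ax":0,"ay":0,"az":0,"jaw":0.3},{"tx":0.002,"ty":0.055,"tz":0,"ax":0,"ay":0,"az":0,"jaw":0.3},{"tx":0.002,"ty":0.055,"tz":0,"ax":0,"ay":0,"az":0,"jaw":0.3},{"tx":0.002,"ty":0.055,"tz":0,"ax":0,"ay":0,"az":0,"jaw":0.3},{"tx":0.002,"ty":0.055,"tz":0,"ax":0,"ay":0,"az":0,"jaw":0.3},{"tx":0.002,"ty":0.055,"tz":0,"ax":0,"ay":0,"az":0,"jaw":0.3},{"tx":0.002,"ty":0.055,"tz":0,"ax":0,"ay":0,"az":0,"jaw":0.3},{"tx":0.002,"ty":0.055,"tz":0,"ax":0,"ay":0,"az":0,"jaw":0.3},{"tx":0.001,"ty":0.050,"tz":0,"ax":0,"ay":0,"az":0,"jaw":0.3}]' 40
python3 -c "
from h import *; go(.468,.244,.17,100.2)"
```

```text
time: 28.9
ee_pos: [0.4658, 0.2465, 0.1619]
tcp_rot: [180.0, 0.0, -180.0]
wrist_force: [0.9, -0.9, 0.6]
opening: 0.0556
grasp_force: 0.0
t 28.9 pos [0.4658 0.2465 0.1619] [ 180.    0. -180.] shift now-axes [-0.0022 -0.0025 -0.0081] final-axes [-0.0029  0.0018 -0.0081] turn [ 4.000e-02 -2.000e-02  7.983e+01]
```

```bash
python3 -m handwheel '[{"tx":0,"ty":0,"tz":0,"ax":0,"ay":0,"az":10,"jaw":0.3},{"tx":0,"ty":0,"tz":0,"ax":0,"ay":0,"az":10,"jaw":0.3},{"tx":0,"ty":0,"tz":0,"ax":0,"ay":0,"az":10,"jaw":0.3},{"tx":0,"ty":0,"tz":0,"ax":0,"ay":0,"az":10,"jaw":0.3},{"tx":0,"ty":0,"tz":0,"ax":0,"ay":0,"az":10,"jaw":0.3},{"tx":0,"ty":0,"tz":0,"ax":0,"ay":0,"az":10,"jaw":0.3},{"tx":0,"ty":0,"tz":0,"ax":0,"ay":0,"az":10,"jaw":0.3},{"tx":0,"ty":0,"tz":0,"ax":0,"ay":0,"az":9.8,"jaw":0.3},{"tx":0,"ty":0,"tz":0,"ax":0,"ay":0,"az":0,"jaw":0.3},{"tx":0,"ty":0,"tz":0,"ax":0,"ay":0,"az":0,"jaw":0.3}]' 40
python3 - <<'E'
from h import *
C=cam("wrist"); I=C[0]; cv2.imwrite("pics/wr.png",I[:,:,::-1])
HS["amber"]=((14,90,90),(26,255,255))
for col,z in(("red",.08),("green",.08),("amber",.085)):
    m=mask(I,col); n,l,S,c=cv2.connectedComponentsWithStats(m)
    for i in range(1,n):
        if S[i,4]>300: y,x=np.where(l==i); print(col,S[i],*rect(onplane(np.c_[x,y],C[1],C[2],z)))
go(.468,.244,.003,100.2)
E
```

```text
time: 30.15
ee_pos: [0.4661, 0.2445, 0.1618]
tcp_rot: [-180.0, -0.0, 100.4]
wrist_force: [0.3, 0.3, 0.5]
opening: 0.0553
grasp_force: 0.0
red [ 294  164   50   49 2254] [466.1 246.5] [39. 39.] 10.4
green [ 443   35   58   60 2485] [554.8 354.2] [37.8 37.7] 13.7
amber [  259     0   256   231 23582] [498.8 304.9] [165.1 155.6] 4.2
t 30.2 pos [0.4661 0.2445 0.1618] [-180.    -0.   100.4] shift now-axes [-0.0009  0.0018  0.1588] final-axes [-0.0008  0.0018  0.1588] turn [-0.01 -0.03  0.18]
```

Red cap at (319,188), giving (0.466, 0.2465) with a 39 x 39 mm top as expected. Descending and gripping.

```bash
python3 -m handwheel '[{"tx":0.001,"ty":0,"tz":0.03,"ax":0,"ay":0,"az":0,"jaw":0.3},{"tx":0,"ty":0,"tz":0.04,"ax":0,"ay":0,"az":0,"jaw":0.3},{"tx":0,"ty":0,"tz":0.035,"ax":0,"ay":0,"az":0,"jaw":0.3},{"tx":0,"ty":0,"tz":0.025,"ax":0,"ay":0,"az":0,"jaw":0.3},{"tx":0,"ty":0,"tz":0.018,"ax":0,"ay":0,"az":0,"jaw":0.3},{"tx":0,"ty":0,"tz":0.01,"ax":0,"ay":0,"az":0,"jaw":0.3},{"tx":0,"ty":0,"tz":0,"ax":0,"ay":0,"az":0,"jaw":0},{"tx":0,"ty":0,"tz":0,"ax":0,"ay":0,"az":0,"jaw":-1},{"tx":0,"ty":0,"tz":0,"ax":0,"ay":0,"az":0,"jaw":-1},{"tx":0,"ty":0,"tz":0,"ax":0,"ay":0,"az":0,"jaw":-1}]' 60
python3 -c "
from h import *; go(.5245,-.0031,.10,170.9)"
```

```text
time: 31.45
ee_pos: [0.4661, 0.2457, 0.0043]
tcp_rot: [180.0, -0.0, 100.2]
wrist_force: [-0.2, 0.4, 2.4]
opening: 0.0392
grasp_force: 60.7
t 31.45 pos [0.4661 0.2457 0.0043] [180.   -0.  100.2] shift now-axes [-0.2551  0.0134 -0.0959] final-axes [-0.097  -0.2364 -0.0957] turn [ 5.00e-02 -2.00e-02 -7.07e+01]
```

```bash
python3 -m handwheel '[{"tx":0,"ty":0,"tz":-0.02,"ax":0,"ay":0,"az":0,"jaw":-1},{"tx":0,"ty":0,"tz":-0.04,"ax":0,"ay":0,"az":0,"jaw":-1},{"tx":0,"ty":0,"tz":-0.035,"ax":0,"ay":0,"az":0,"jaw":-1},{"tx":-0.025,"ty":0.001,"tz":0,"ax":0,"ay":0,"az":0,"jaw":-1},{"tx":-0.04,"ty":0.002,"tz":0,"ax":0,"ay":0,"az":0,"jaw":-1},{"tx":-0.04,"ty":0.002,"tz":0,"ax":0,"ay":0,"az":0,"jaw":-1},{"tx":-0.04,"ty":0.002,"tz":0,"ax":0,"ay":0,"az":0,"jaw":-1},{"tx":-0.04,"ty":0.002,"tz":0,"ax":0,"ay":0,"az":0,"jaw":-1},{"tx":-0.04,"ty":0.002,"tz":0,"ax":0,"ay":0,"az":0,"jaw":-1},{"tx":-0.03,"ty":0.002,"tz":0,"ax":0,"ay":0,"az":0,"jaw":-1}]' 60
python3 -m handwheel '[{"tx":0,"ty":0,"tz":0,"ax":0,"ay":0,"az":-9,"jaw":-1},{"tx":0,"ty":0,"tz":0,"ax":0,"ay":0,"az":-9,"jaw":-1},{"tx":0,"ty":0,"tz":0,"ax":0,"ay":0,"az":-9,"jaw":-1},{"tx":0,"ty":0,"tz":0,"ax":0,"ay":0,"az":-9,"jaw":-1},{"tx":0,"ty":0,"tz":0,"ax":0,"ay":0,"az":-9,"jaw":-1},{"tx":0,"ty":0,"tz":0,"ax":0,"ay":0,"az":-9,"jaw":-1},{"tx":0,"ty":0,"tz":0,"ax":0,"ay":0,"az":-9,"jaw":-1},{"tx":0,"ty":0,"tz":0,"ax":0,"ay":0,"az":-7.7,"jaw":-1},{"tx":0,"ty":0,"tz":0,"ax":0,"ay":0,"az":0,"jaw":-1},{"tx":0,"ty":0,"tz":0,"ax":0,"ay":0,"az":0,"jaw":-1}]' 60
python3 -c "
from h import *; go(.5247,-.0031,.0153,170.9)"
```

```text
time: 32.7
ee_pos: [0.5241, -0.0047, 0.0989]
tcp_rot: [180.0, -0.0, 100.2]
wrist_force: [1.6, -0.7, -0.3]
opening: 0.0392
grasp_force: 60.5
time: 33.95
ee_pos: [0.5239, -0.0032, 0.0988]
tcp_rot: [180.0, -0.0, 170.7]
wrist_force: [-0.6, 0.1, -1.1]
opening: 0.0393
grasp_force: 60.3
t 33.95 pos [ 0.5239 -0.0032  0.0988] [180.   -0.  170.7] shift now-axes [-0.0008  0.0002  0.0835] final-axes [-0.0008  0.0002  0.0835] turn [ 0.02 -0.02 -0.17]
```

Right over the apron. Lowering.

```bash
python3 -m handwheel '[{"tx":0,"ty":0,"tz":0.02,"ax":0,"ay":0,"az":-0.2,"jaw":-1},{"tx":0,"ty":0,"tz":0.02,"ax":0,"ay":0,"az":0,"jaw":-1},{"tx":0,"ty":0,"tz":0.02,"ax":0,"ay":0,"az":0,"jaw":-1},{"tx":0,"ty":0,"tz":0.014,"ax":0,"ay":0,"az":0,"jaw":-1},{"tx":0,"ty":0,"tz":0.006,"ax":0,"ay":0,"az":0,"jaw":-1},{"tx":0,"ty":0,"tz":0.002,"ax":0,"ay":0,"az":0,"jaw":-1},{"tx":0,"ty":0,"tz":0.001,"ax":0,"ay":0,"az":0,"jaw":-1},{"tx":0,"ty":0,"tz":0.001,"ax":0,"ay":0,"az":0,"jaw":-1},{"tx":0,"ty":0,"tz":0,"ax":0,"ay":0,"az":0,"jaw":-1},{"tx":0,"ty":0,"tz":0,"ax":0,"ay":0,"az":0,"jaw":-1}]' 60
python3 -c "
from h import *; go(.6491,-.0231,.0148,170.9)"
```

```text
time: 35.2
ee_pos: [0.5239, -0.0031, 0.0149]
tcp_rot: [180.0, -0.0, 171.1]
wrist_force: [0.8, 0.2, -0.9]
opening: 0.0393
grasp_force: 60.4
t 35.2 pos [ 0.5239 -0.0031  0.0149] [180.   -0.  171.1] shift now-axes [-1.268e-01 -4.000e-04  1.000e-04] final-axes [-1.268e-01  0.000e+00  1.000e-04] turn [ 0.02 -0.01  0.2 ]
```

```bash
python3 -m handwheel '[{"tx":-0.006,"ty":0,"tz":0.0004,"ax":0,"ay":0,"az":0.2,"jaw":-1},{"tx":-0.01,"ty":0,"tz":0,"ax":0,"ay":0,"az":0,"jaw":-1},{"tx":-0.01,"ty":0,"tz":0,"ax":0,"ay":0,"az":0,"jaw":-1},{"tx":-0.01,"ty":0,"tz":0,"ax":0,"ay":0,"az":0,"jaw":-1},{"tx":-0.01,"ty":0,"tz":0,"ax":0,"ay":0,"az":0,"jaw":-1},{"tx":-0.01,"ty":0,"tz":0,"ax":0,"ay":0,"az":0,"jaw":-1},{"tx":-0.01,"ty":0,"tz":0,"ax":0,"ay":0,"az":0,"jaw":-1},{"tx":-0.01,"ty":0,"tz":0,"ax":0,"ay":0,"az":0,"jaw":-1},{"tx":-0.01,"ty":0,"tz":0,"ax":0,"ay":0,"az":0,"jaw":-1},{"tx":0,"ty":0,"tz":0,"ax":0,"ay":0,"az":0,"jaw":-1}]' 60
python3 -c "
from h import *; go(.6491,-.0231,.0145,170.9)"
```

```text
time: 36.45
ee_pos: [0.6101, -0.0169, 0.0145]
tcp_rot: [180.0, 0.1, 170.9]
wrist_force: [2.5, -0.9, 2.6]
opening: 0.0397
grasp_force: 61.0
t 36.45 pos [ 0.6101 -0.0169  0.0145] [1.800e+02 1.000e-01 1.709e+02] shift now-axes [-0.0395  0.      0.    ] final-axes [-0.0395  0.     -0.    ] turn [ 0.03  0.07 -0.01]
```

Sliding freely at 2.5 N. Pushing in past the ejector to the stop.

```bash
python3 -m handwheel '[{"tx":-0.008,"ty":0,"tz":0,"ax":0,"ay":0,"az":0,"jaw":-1},{"tx":-0.008,"ty":0,"tz":0,"ax":0,"ay":0,"az":0,"jaw":-1},{"tx":-0.007,"ty":0,"tz":0,"ax":0,"ay":0,"az":0,"jaw":-1},{"tx":-0.006,"ty":0,"tz":0,"ax":0,"ay":0,"az":0,"jaw":-1},{"tx":-0.004,"ty":0,"tz":0,"ax":0,"ay":0,"az":0,"jaw":-1},{"tx":-0.003,"ty":0,"tz":0,"ax":0,"ay":0,"az":0,"jaw":-1},{"tx":-0.002,"ty":0,"tz":0,"ax":0,"ay":0,"az":0,"jaw":-1},{"tx":-0.001,"ty":0,"tz":0,"ax":0,"ay":0,"az":0,"jaw":-1},{"tx":0,"ty":0,"tz":0,"ax":0,"ay":0,"az":0,"jaw":-1},{"tx":0,"ty":0,"tz":0,"ax":0,"ay":0,"az":0,"jaw":-1}]' 60
python3 -c "
from h import *; go(.6491,-.0231,.0145,170.9)"
```

```text
time: 37.7
ee_pos: [0.6463, -0.0226, 0.0145]
tcp_rot: [180.0, -0.2, 170.9]
wrist_force: [-8.9, 2.5, 8.7]
opening: 0.0392
grasp_force: 61.6
t 37.7 pos [ 0.6463 -0.0226  0.0145] [180.   -0.2 170.9] shift now-axes [-0.0029 -0.     -0.    ] final-axes [-0.0029 -0.     -0.    ] turn [ 0.03 -0.16  0.  ]
```

```bash
python3 -m handwheel '[{"tx":-0.001,"ty":0,"tz":0,"ax":0,"ay":0,"az":0,"jaw":-1},{"tx":-0.001,"ty":0,"tz":0,"ax":0,"ay":0,"az":0,"jaw":-1},{"tx":-0.001,"ty":0,"tz":0,"ax":0,"ay":0,"az":0,"jaw":-1},{"tx":-0.001,"ty":0,"tz":0,"ax":0,"ay":0,"az":0,"jaw":-1},{"tx":-0.001,"ty":0,"tz":0,"ax":0,"ay":0,"az":0,"jaw":-1},{"tx":0,"ty":0,"tz":0,"ax":0,"ay":0,"az":0,"jaw":-1},{"tx":0,"ty":0,"tz":0,"ax":0,"ay":0,"az":0,"jaw":-1},{"tx":0,"ty":0,"tz":0,"ax":0,"ay":0,"az":0,"jaw":-1},{"tx":0,"ty":0,"tz":0,"ax":0,"ay":0,"az":0,"jaw":-1},{"tx":0,"ty":0,"tz":0,"ax":0,"ay":0,"az":0,"jaw":-1}]' 60
python3 -c "
from h import *; go(.6491,-.0231,.0145,170.9)"
```

```text
time: 38.95
ee_pos: [0.6511, -0.0234, 0.0144]
tcp_rot: [180.0, -0.2, 170.9]
wrist_force: [-10.4, 1.9, 9.1]
opening: 0.0395
grasp_force: 61.6
t 38.95 pos [ 0.6511 -0.0234  0.0144] [180.   -0.2 170.9] shift now-axes [ 0.002  -0.     -0.0001] final-axes [ 0.002  -0.     -0.0001] turn [ 0.03 -0.17  0.01]
```

```bash
python3 -m handwheel '[{"tx":-0.001,"ty":0,"tz":0,"ax":0,"ay":0,"az":0,"jaw":-1},{"tx":-0.001,"ty":0,"tz":0,"ax":0,"ay":0,"az":0,"jaw":-1},{"tx":-0.001,"ty":0,"tz":0,"ax":0,"ay":0,"az":0,"jaw":-1},{"tx":-0.001,"ty":0,"tz":0,"ax":0,"ay":0,"az":0,"jaw":-1},{"tx":0,"ty":0,"tz":0,"ax":0,"ay":0,"az":0,"jaw":-1},{"tx":0,"ty":0,"tz":0,"ax":0,"ay":0,"az":0,"jaw":-1},{"tx":0,"ty":0,"tz":0,"ax":0,"ay":0,"az":0,"jaw":-1},{"tx":0,"ty":0,"tz":0,"ax":0,"ay":0,"az":0,"jaw":-1},{"tx":0,"ty":0,"tz":0,"ax":0,"ay":0,"az":0,"jaw":-1},{"tx":0,"ty":0,"tz":0,"ax":0,"ay":0,"az":0,"jaw":-1}]' 60
python3 -c "
from h import *; go(.6491,-.0231,.0145,170.9)"
```

```text
time: 40.2
ee_pos: [0.6536, -0.0237, 0.0149]
tcp_rot: [180.0, -0.3, 170.9]
wrist_force: [-18.8, 3.7, 16.1]
opening: 0.0392
grasp_force: 62.3
t 40.2 pos [ 0.6536 -0.0237  0.0149] [180.   -0.3 170.9] shift now-axes [ 0.0045 -0.0001  0.0004] final-axes [ 0.0045 -0.0001  0.0004] turn [ 0.04 -0.32  0.03]
```

At the hard stop: force rises to 19 N with little motion. Backing off a little, letting go and rising.

```bash
python3 -m handwheel '[{"tx":0.002,"ty":0,"tz":0,"ax":0,"ay":0,"az":0,"jaw":-1},{"tx":0.002,"ty":0,"tz":0,"ax":0,"ay":0,"az":0,"jaw":-1},{"tx":0,"ty":0,"tz":0,"ax":0,"ay":0,"az":0,"jaw":-0.02},{"tx":0,"ty":0,"tz":0,"ax":0,"ay":0,"az":0,"jaw":0.1},{"tx":0,"ty":0,"tz":0,"ax":0,"ay":0,"az":0,"jaw":0.25},{"tx":0,"ty":0,"tz":0,"ax":0,"ay":0,"az":0,"jaw":0.3},{"tx":0,"ty":0,"tz":-0.02,"ax":0,"ay":0,"az":0,"jaw":0.3},{"tx":0,"ty":0,"tz":-0.04,"ax":0,"ay":0,"az":0,"jaw":0.3},{"tx":0,"ty":0,"tz":-0.05,"ax":0,"ay":0,"az":0,"jaw":0.3},{"tx":0,"ty":0,"tz":-0.02,"ax":0,"ay":0,"az":0,"jaw":0.3}]' 60
python3 - <<'E'
from h import *
C=cam("wrist"); I=C[0]
HS["orange"]=((8,100,200),(24,255,255))
for col,z in(("red",.09),("orange",.04)):
    m=mask(I,col); n,l,S,c=cv2.connectedComponentsWithStats(m)
    for i in range(1,n):
        if S[i,4]>300 and S[i,4]<6000: y,x=np.where(l==i); print(col,S[i],*rect(onplane(np.c_[x,y],C[1],C[2],z)))
print(telemetry.get_obs()["ee_pos"],telemetry.get_obs()["wrist_force"])
E
```

```text
time: 41.45
ee_pos: [0.6534, -0.0238, 0.1497]
tcp_rot: [179.9, 0.3, 170.9]
wrist_force: [1.2, 0.6, 0.3]
opening: 0.0556
grasp_force: 0.0
orange [567  46  73  59 568] [597.  208.4] [43.7 55.6] 4.1
orange [ 373  112   36   35 1166] [617.5  39.6] [28.3 27.6] 80.9
[ 0.65380192 -0.02377584  0.15127437] [-0.79479839  1.08730046  1.75401166]
```

The pad is up: 28 mm square at z = 0.04. The red cap is hidden by the gripper or its shade, so I'll draw back and check all the objects.

```bash
python3 -m handwheel '[{"tx":0,"ty":0,"tz":-0.03,"ax":0,"ay":0,"az":0,"jaw":0.3},{"tx":-0.0,"ty":0,"tz":-0.04,"ax":0,"ay":0,"az":0,"jaw":0.3},{"tx":0.04,"ty":0,"tz":0,"ax":0,"ay":0,"az":0,"jaw":0.3},{"tx":0.05,"ty":0,"tz":0,"ax":0,"ay":0,"az":0,"jaw":0.3},{"tx":0.05,"ty":0,"tz":0,"ax":0,"ay":0,"az":0,"jaw":0.3},{"tx":0.05,"ty":0,"tz":0,"ax":0,"ay":0,"az":0,"jaw":0.3},{"tx":0.05,"ty":0,"tz":0,"ax":0,"ay":0,"az":0,"jaw":0.3},{"tx":0.03,"ty":0,"tz":0,"ax":0,"ay":0,"az":0,"jaw":0.3},{"tx":0,"ty":0,"tz":0,"ax":0,"ay":0,"az":0,"jaw":0.3},{"tx":0,"ty":0,"tz":0,"ax":0,"ay":0,"az":0,"jaw":0.3}]' 60
python3 - <<'E'
from h import *
HS["red"]=((0,120,60),(6,255,255)); HS["green"]=((50,110,50),(78,255,255))
A=cam("scene");B=cam("side")
for n,C,bs in(("scene",A,{"red":(350,215,420,265),"green":(440,150,490,215),"blue":(220,265,280,320),"orange":(380,230,410,260),"white":(215,240,265,300)}),
            ("side",B,{"red":(225,160,290,200),"green":(190,280,260,350),"blue":(290,120,340,160),"orange":(240,195,280,225),"white":(320,130,360,165)})):
    for col,z in(("red",.09),("green",.08),("blue",.08),("orange",.04),("white",.08)):
        m=mask(C[0],col,bs[col])
        if m.any(): s,c,p=blob(m); P=onplane(p,C[1],C[2],z); print(n,col,s,c.round(),P.mean(0).round(3),*rect(P))
        else: print(n,col,"none")
    print(proj([[.6465,-.0227,.09]],C[1],C[2]).round())
E
```

```text
time: 42.75
ee_pos: [0.3862, 0.0189, 0.2147]
tcp_rot: [180.0, 0.0, 170.9]
wrist_force: [0.6, 0.6, -0.5]
opening: 0.0554
grasp_force: 0.0
scene red [370 236  27  22 350] [383. 247.] [ 0.651 -0.026  0.09 ] [649.8 -25.6] [44.5 46.6] 82.0
scene green [456 165  20  14 176] [465. 171.] [0.56  0.349 0.08 ] [559.3 349.3] [41.2 52.2] 14.4
scene blue [237 279  27  25 439] [250. 291.] [ 0.592 -0.285  0.08 ] [ 591.4 -284.6] [40.4 45. ] 85.4
scene orange [389 237  14  12  86] [396. 243.] [0.621 0.048 0.04 ] [620.7  48.1] [17.7 33.2] 78.0
scene white [215 247  22  19 267] [224. 256.] [ 0.487 -0.284  0.08 ] [ 485.5 -284.5] [38.8 40.7] 88.4
[[382. 245.]]
side red [250 168  20  15 175] [259. 175.] [ 0.643 -0.02   0.09 ] [644.2 -20.4] [46.3 43.1] 80.1
side green [205 299  23  19 319] [216. 308.] [0.552 0.36  0.08 ] [551.8 359.3] [37.3 37.7] 13.2
side blue [307 127  14   9  86] [314. 131.] [ 0.582 -0.275  0.08 ] [ 582.8 -275.3] [39.1 36.9] 86.2
side orange [253 203  14  12  96] [260. 208.] [0.615 0.048 0.04 ] [613.2  47.3] [31.7 35.1] 71.9
side white [348 137   2   2   3] [349. 137.] [ 0.469 -0.278  0.08 ] [ 468.8 -277.1] [3.1 5.1] 16.8
[[259. 174.]]
```

The red shaker sits where the white one was latched: x = 0.643 in the side view both times. The pad is up, green and blue are unchanged, and white is upright in the tray. Handing in.

```bash
python3 -c "
from workcell import workorder; print(workorder.job_done())"
```

```text
the job is handed in; nothing more can be done
None
```

The job is handed in at about 43 s: the white-capped shaker stands upright in the yellow tray beside the blue one, and the red-capped shaker is in the dock with the catch up. Blue and green measured unmoved, but I did not re-measure the tumbler and the jar.

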